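# Put the framed picture on the table easel and click its top clamp down

## Task

Take the small framed picture out of the rack and stand it gently on the narrow ledge of the table easel: behind the ledge's front moulding, picture side out, right way up, centred and lying flat against the back board. Then let go of it and slide the red top clamp down over the picture's top edge until it clicks home. Leave the coffee pot and the cup and saucer where they are.

Things in the scene. Friction and masses are not known exactly. Their poses are not given: they have to be found in the camera images.
- picture_center (a point): Centre of the framed picture: rigid panel, black frame, 160 wide (y) x 110 high (z) x 10 mm thick (x), 0.11 to 0.21 kg. x points out of the painted side, z to its top edge. It stands loose in the rack, painted side roughly away from the robot, leaning up to 6 degrees. Best pinched across its thickness 55 mm to one side of the middle of its top edge, 10 to 12 mm below the edge.
- picture_top (a point): Middle of the picture's top edge on the painted side: 5 mm in front of (x) and 55 mm above (z) the picture's centre.
- rack: Dark wooden rack, fixed, 70 x 110 mm, 40 mm high, origin under its centre; the picture stands in its slot (along y, 13 mm wide, 110 mm long, floor 10 mm above the table, walls 30 mm high).
- easel_back: Sloping back of the light wooden easel, fixed. Origin at table height on the plane of the back board's front face; x out of the board (away from the robot, 30 degrees upward), y level, z up the slope (30 degrees from vertical, leaning towards the robot). A carriage with board, ledge and clamp is locked on it at an unreported height: its ledge face is at z 50 to 90 mm; find it by touch or eye.
- ledge_low (a point): Where the ledge face meets the board when the carriage is lowest: 50 mm up z of easel_back, x = y = 0. From the true ledge face (0 to 40 mm higher), in easel_back axes: board and ledge y -60..60; board x = 0, z 0..60; ledge floor square to it, x 0..16; at its front a dark moulding x 16..30, flat top at z 6; a post 22 wide, front at x = 0, z 60..110. Free behind the picture's upper corners.
- ledge_high (a point): The same point when the carriage is highest: 90 mm up z of easel_back. The carriage is locked and bears 25 N. A picture enters from in front, over the moulding and under the clamp's lip, not from above: 9 to 13 mm of play in height. Friction may hold its foot away from the board, so press it back before letting go.
- clamp (a joint): Red clamp on the post: slide down the slope in m, 0 up (start 0 to 0.004), 0.026 at its end stop. Cap y -15..15, x -22..18, with a lip x 13..18. At 0, above the ledge face: top 146.5 mm, underside 137.5, lip's lower end 129.5. Press its top along the slope: 2 N, then a springy tab rides a ridge from 0.013 (peak about 8 N); past 0.019 it snaps to 0.025, 1.5 mm over the picture.
- coffee_pot: Bystander: red enamel coffee pot, black handle, 92 mm across at the foot, 147 mm high, reaching about 85 mm to either side with spout and handle. Origin under its centre.
- cup: Bystander: white cup, 72 mm across and 58 mm high, standing on a saucer. Origin under its centre.
- saucer: Bystander: white saucer, 112 mm across, 14 mm high. Origin under its centre.
There are look-alikes about, which are no part of the job. What is shaped like the part that bears picture_center but purple is not meant. There is more than one size of the part that bears easel_back; the job needs the smaller.

How it is judged:
By the outcome, as a careful person would: the job done as asked, in the order asked, and still so for the second after the job is handed in, with the robot touching nothing.
It also fails if it takes over 61 s, if anything falls off the work surface, if the arm or the gripper's body presses on something with over 40 N, if the wrist force passes 120 N, or if a joint passes its speed limit or range.

## Robot

A 6-joint arm with a two-finger parallel gripper is mounted at the origin on the work surface. World frame = base frame: x ahead of the robot, y to its left, z up, the work surface at z = 0. Lengths are in mm, angles in rad, forces in N, time in s.
With the tool pointing down it reaches from about 300 to 775 mm from the base axis. Payload 14.6 kg.
Tool frame: the origin (TCP) lies between the finger pads; the fingertips stand 22 mm ahead of it and the grasp point (between the pads) lies 3 mm ahead of it (manip.tcp_to_tips is the distance from the TCP to the fingertips, in mm); y points along the fingers, z is the direction in which the jaws open and shut, and the axes are right-handed (so a half turn about y gives the same grasp; the last joint's range is limited). The gripper opens to 94 mm and grips with 3 to 60 N. Pads are 16 mm wide; open, the fingers measure 119 mm over their backs; the gripper's body (75 mm by 177 mm) begins 78 mm behind the grasp point.
Start: joints at [-1.213, 0.3, 1.521, -0, 1.321, -0.067], TCP at [226.668, -501.11, 227.446] pointing down, gripper open.
Joint ranges: [-3.03, 3.03], [-0.79, 2.21], [0.23, 2.52], [-1.04, 4.18], [0, 3.07], [-2.55, 2.55]. Speed limits (rad/s): [2.22, 2.22, 2.57, 3.14, 3.14, 3.14].

## Interface

Orientations are given as [roll, pitch, yaw] about the fixed x, y, z axes, in that order (R = Rz(yaw) Ry(pitch) Rx(roll)).
In Python, from cell import manip gives the robot as it stands.
- The arm moves only by the shell command python3 -m jog 'ROWS' [OPENING] [FORCE]. ROWS is JSON, one flat list of numbers, 6 for each row, row after row: the shift along the tool's x, y, z in mm, then the turn, a rotation vector about the tool's x, y, z in degrees. A call has 1 to 10 rows; each row is the pose to reach, as a shift and turn from the pose commanded when the call began, along the tool's axes at that moment; what a row does not reach only later rows make up. A row lasts 1/12 s, in which the tool goes at most 41.7 mm and 7.16 degrees, less where a joint would pass 70% of its speed; a pose out of reach is approached as far as the arm can. A call with a gripper value outside its range is refused whole. OPENING is the finger opening in mm, from 0 to 94, set as the call begins (- or left out, the last holds). The fingers move at their own pace and stop on an object; FORCE is the grip in N (left out, the last holds). Time passes only in rows, so rows that repeat a pose let the fingers close. It gives the time, the measured TCP pose, the force and the opening at its end, in the units of the state.
- manip.read_state(): the state, without advancing time (a new reading comes with each control period).
- manip.camera(name): name is "scene" or "top" or "wrist"; returns a dict with "img" (400x640x3 uint8, red, green, blue), "intrinsics" (3x3 intrinsics, pixels), "origin" and "orientation" of the camera in the world. Camera axes: x right, y down, z forward; pixel columns grow to the right and rows downward; lengths in mm; the calibration is good to about 2 mm. A picture is of the moment at which its call begins. There is no depth.
- manip.sign_off(): hands the job in, once; it reports no verdict.
Trained networks look in a picture, given as the dict that the camera call returned (one of the last four; its "shot" number tells which), for a name from the list of things; names that differ only in an ending like _2 or _b are one class to them, and where a whole thing is asked for, a point or a joint stands for the part that bears it (a point fixed in the world has none). Each returns a list of dicts, best first, with "score" (0 to 1); they miss things now and then, are a little off and sometimes report something else, mostly with a low value. They report only what shows in the picture. A call takes as long as a camera call. They do not tell look-alikes from the thing itself.
- manip.masks_of(thing, picture): "pixels" (400x640 bool, what is visible of it) and "xy" ([column, row] in pixels, amid what is visible of it).
- manip.tip_of(thing, picture): "xy" ([column, row] in pixels: a listed point, or the origin of a listed thing).
The state is a dict: "clock": time; "joints": joint angles; "qd": joint speeds; "effort": joint torques, N m; "eef_pos": TCP position; "eef_rot": TCP orientation; "wrist_force": force on the tool from outside, world axes, zero at the start; "moment": the same for the moment, N m; "finger_gap": finger opening in mm.
Only numpy, scipy, OpenCV 4.12 (cv2) and the standard library are available. Lean on these libraries where they do the work, as an engineer would, in place of code of your own. Each camera call takes 0.05 s, during which the arm holds its last target.

## Working session

There is one attempt and no reset: what is moved stays moved. The work goes in short steps, Python scripts to look and compute and a shell command to move; the robot and the scene stay as the last step left them, time stands still between calls to the robot, and variables do not carry over. Pictures are saved under pics/ and viewed, and the job is handed in when it is done.

```bash
ls; mkdir -p pics
cat > h.py <<'E'
import numpy as np, cv2
from cell import manip
from scipy.spatial.transform import Rotation as R
def save(p,n): cv2.imwrite('pics/'+n,p['img'][:,:,::-1])
E
python3 - <<'E'
from h import *
print(manip.read_state())
for n in ['scene','top','wrist']:
    p=manip.camera(n); save(p,n+'0.png'); print(n,p['intrinsics'],p['origin'],p['orientation'],p['shot'])
    if n!='wrist':
        for t in ['picture_center','picture_top','rack','easel_back','clamp','coffee_pot','cup','saucer','ledge_low','ledge_high']:
            try: print(t,[(np.round(d['xy'],1).tolist(),round(d['score'],2)) for d in manip.tip_of(t,p)])
            except Exception as e: print(t,e)
E
```

```text
pics
{'clock': 0.0, 'joints': array([-1.21260006e+00,  3.00440356e-01,  1.52160404e+00,  1.21186928e-05,
        1.32068400e+00, -6.65913999e-02]), 'qd': array([ 0.00070887, -0.00113719,  0.00037325, -0.00023993,  0.000495  ,
       -0.00107349]), 'effort': array([-1.53666369e-03, -5.31802726e+01, -3.52734661e+01,  7.07161613e-02,
        2.43942667e-02, -8.95952940e-05]), 'eef_pos': array([ 226.58899343, -500.88952538,  226.89346359]), 'eef_rot': array([-1.57192877e+00,  8.72868753e-05, -2.71680804e+00]), 'wrist_force': array([ 0.24722475, -0.45783011, -0.04755133]), 'moment': array([ 0.02290004,  0.02615622, -0.02208684]), 'finger_gap': 94.16121822817549}
scene [[398.77499802   0.         326.85632785]
 [  0.         398.77499802 195.8019719 ]
 [  0.           0.           1.        ]] [1291.27818865  148.98512007  669.97385235] [-2.22897009 -0.02192572  1.73764548] 1
picture_center [([417.4, 231.9], 0.92), ([485.2, 296.1], 0.78)]
picture_top [([501.0, 279.3], 0.85), ([419.9, 219.9], 0.81)]
rack []
easel_back []
clamp it knows: coffee_pot, cup, easel_back, ledge_high, ledge_low, pi
[... 633 characters left out ...]
, 0.66), ([184.6, 141.2], 0.63)]
rack [([241.5, 203.0], 0.91)]
easel_back [([435.6, 214.7], 0.74), ([228.5, 248.2], 0.69)]
clamp it knows: coffee_pot, cup, easel_back, ledge_high, ledge_low, picture_center, picture_top, rack, saucer
coffee_pot [([348.4, 176.1], 0.89)]
cup [([337.4, 264.3], 0.77)]
saucer [([336.0, 264.2], 0.97), ([434.4, 216.7], 0.43)]
ledge_low [([225.9, 261.0], 0.96), ([436.1, 222.6], 0.83)]
ledge_high [([445.5, 226.2], 0.9), ([223.5, 266.9], 0.89)]
wrist [[321.30385201   0.         321.18533613]
 [  0.         321.30385201 198.53495127]
 [  0.           0.           1.        ]] [ 287.84515413 -472.83790358  384.32579976] [ 2.90541329e+00 -7.33076340e-04 -1.14608504e+00] 3
```

View pics/scene0.png

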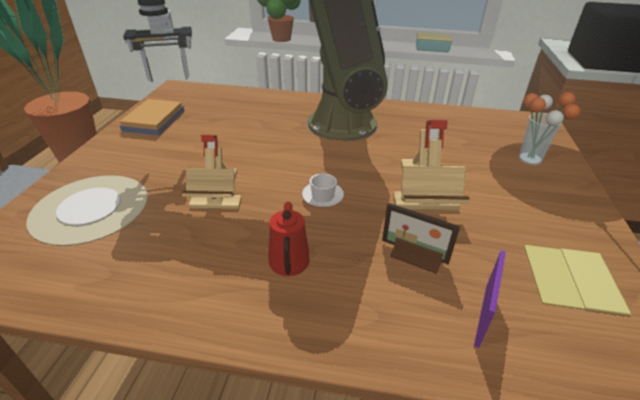

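View pics/top0.png

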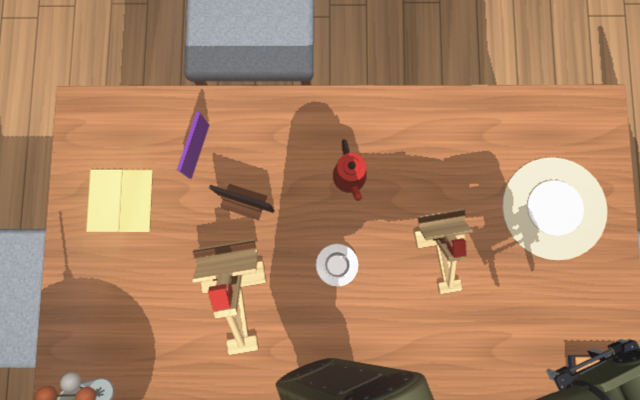

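View pics/wrist0.png

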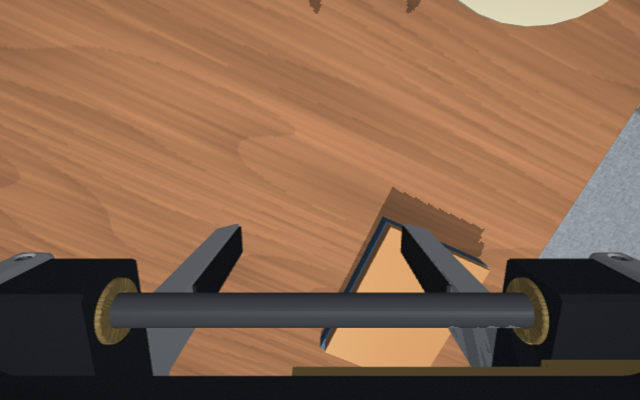

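```bash
cat >> h.py <<'E'
def cam(p):
    return np.array(p['intrinsics']),np.array(p['origin']),R.from_euler('xyz',p['orientation']).as_matrix()
def ray(p,xy):
    K,o,M=cam(p); d=M@np.linalg.solve(K,[xy[0],xy[1],1]); return o,d/np.linalg.norm(d)
def onz(p,xy,z):
    o,d=ray(p,xy); return o+d*(z-o[2])/d[2]
def proj(p,X):
    K,o,M=cam(p); q=(np.atleast_2d(X)-o)@M; q=q@K.T; return q[:,:2]/q[:,2:]
def tri(rs):
    A=sum(np.eye(3)-np.outer(d,d) for o,d in rs); b=sum((np.eye(3)-np.outer(d,d))@o for o,d in rs)
    X=np.linalg.solve(A,b); return X,[round(float(np.linalg.norm(np.cross(X-o,d))),1) for o,d in rs]
E
python3 - <<'E'
from h import *
s=manip.camera('scene');t=manip.camera('top')
import pickle; pickle.dump((s,t),open('st.pkl','wb'))
T=lambda a,b:print(*[np.round(x,1) for x in tri([ray(s,a),ray(t,b)])])
print('pc');T([417.4,231.9],[237.1,197.5])
print('pt');T([419.9,219.9],[240.3,194])
print('ll');T([207.5,198.3],[436.1,222.6])
print('lh');T([210.4,183.4],[445.5,226.2])
print('big ll');T([432.5,192.4],[225.9,261])
for n,xy,z in [('rack',[241.5,203],0),('easel',[435.6,214.7],0),('pot',[348.4,176],0),('cup',[337.4,264.3],14)]: print(n,onz(t,xy,z).round(1))
for th in ['clamp','easel_back','rack','picture_center']:
  for p in (s,t):
    try:
      for d in manip.masks_of(th,p):
        r=cv2.minAreaRect(np.argwhere(d['pixels'])[:,::-1].astype(np.float32)); print(th,p['shot'],round(d['score'],2),np.round(d['xy']),np.round(r[0]),np.round(r[1]),round(r[2]))
    except Exception as e: print(th,e)
cv2.imwrite('pics/s_e.png',cv2.resize(s['img'][120:220,160:280,::-1],None,fx=6,fy=6,interpolation=cv2.INTER_CUBIC)[:600])
cv2.imwrite('pics/t_e.png',cv2.resize(t['img'][200:300,400:500,::-1],None,fx=6,fy=6,interpolation=cv2.INTER_CUBIC))
cv2.imwrite('pics/t_p.png',cv2.resize(t['img'][150:250,190:290,::-1],None,fx=6,fy=6,interpolation=cv2.INTER_CUBIC))
E
```

```text
pc
[615.1 259.3  72.4] [7.6 7.6]
pt
[618.4 251.8 109.2] [0.8 0.8]
ll
[ 556.7 -258.2   42.4] [7.8 7.8]
lh
[ 540.  -263.6   77.6] [3.2 3.2]
big ll
[452.1 292.5  65.5] [0.2 0.2]
rack [611.4 267.3   0. ]
easel [ 580.  -259.1    0. ]
pot [686.4 -24.    0. ]
cup [445.7   6.9  14. ]
clamp 4 0.83 [437. 131.] [435. 133.] [21. 28.] 3
clamp 4 0.74 [211. 144.] [209. 144.] [21. 18.] 90
clamp 4 0.24 [418. 230.] [418. 233.] [76. 41.] 18
clamp 5 0.69 [219. 298.] [220. 298.] [25. 22.] 90
clamp 5 0.51 [456. 248.] [456. 248.] [19. 19.] 90
easel_back 4 0.98 [434. 180.] [434. 161.] [84. 67.] 90
easel_back 4 0.65 [206. 176.] [208. 166.] [64. 51.] 90
easel_back 5 0.85 [449. 230.] [446. 235.] [47. 52.] 82
easel_back 5 0.65 [223. 266.] [227. 276.] [65. 68.] 80
rack 4 0.61 [416. 258.] [416. 255.] [52. 22.] 21
rack 4 0.34 [209. 143.] [209. 144.] [21. 16.] 90
rack 5 0.97 [242. 205.] [243. 202.] [41. 25.] 18
picture_center 4 0.97 [421. 229.] [418. 232.] [78. 41.] 19
picture_center 4 0.72 [320. 183.] [322. 186.] [27. 25.] 90
picture_center 4 0.69 [488. 301.] [490. 298.] [ 15. 100.] 13
picture_center 5 0.66 [239. 196.] [242. 198.] [68.  9.] 18
picture_center 5 0.66 [194. 145.] [194. 145.] [17. 66.] 18
```

View pics/s_e.png

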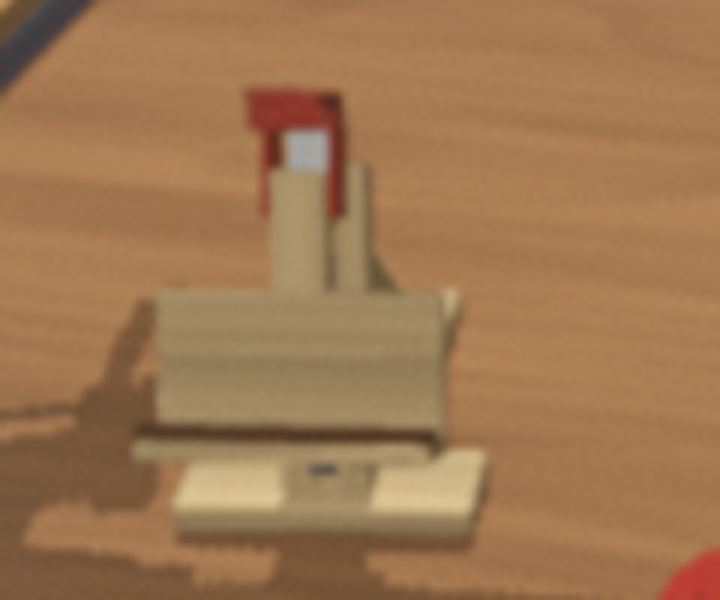

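View pics/t_e.png

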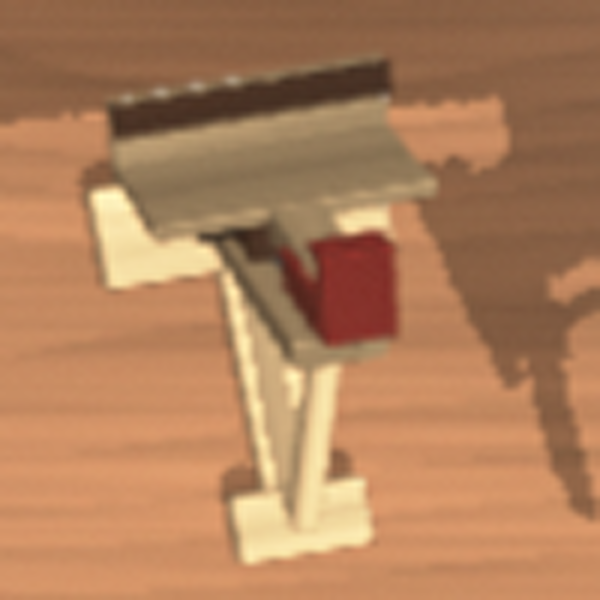

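View pics/t_p.png

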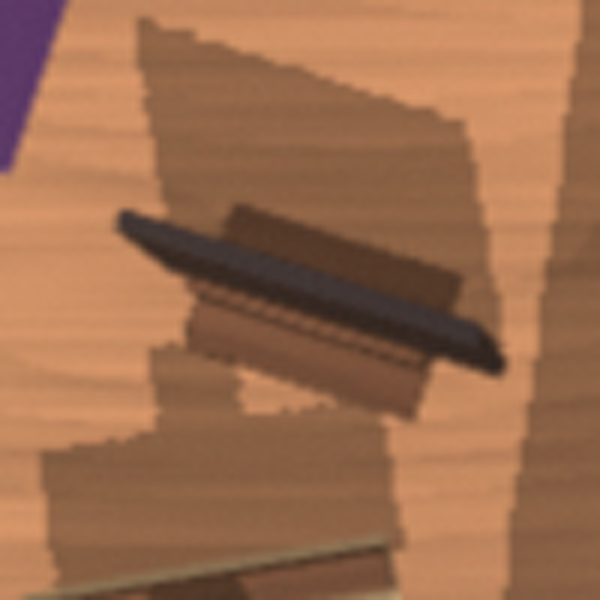

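```bash
cat >> h.py <<'E'
def goto(pos,M):
    """shift (tool mm), rotvec (tool deg) from measured pose to target"""
    s=manip.read_state(); M0=R.from_euler('xyz',s['eef_rot']).as_matrix()
    d=M0.T@(np.array(pos)-s['eef_pos']); r=R.from_matrix(M0.T@M).as_rotvec(degrees=True)
    print('ROW',np.round(d,1).tolist(),np.round(r,2).tolist(),'rows',round(max(np.linalg.norm(d)/41.7,np.linalg.norm(r)/7.16),1)); return d,r
def frame(psi,tilt):
    """object axes: x tilted up by 'tilt' deg, yaw psi deg"""
    return R.from_euler('ZY',[psi,-tilt],degrees=True).as_matrix()
def tool(F): # tool y=-obj z, tool z=obj x, tool x=-obj y
    return np.column_stack([-F[:,1],-F[:,2],F[:,0]])
E
python3 - <<'E'
from h import *
F=frame(8.4,30);print(F.round(2))
goto([650,-326,293],tool(frame(8,0)))
E
python3 -m jog '[-228,-33,7,0,-37,0,-457,-66,14,0,-74,0,-457,-66,14,0,-74,0,-457,-66,14,0,-74,0,-457,-66,14,0,-74,0,-457,-66,14,0,-74,0,-457,-66,14,0,-74,0,-457,-66,14,0,-74,0,-457,-66,14,0,-74,0,-457,-66,14,0,-74,0]'
python3 - <<'E'
from h import *
goto([650,-326,293],tool(frame(8,0)))
p=manip.camera('wrist'); save(p,'w1.png')
E
```

```text
[[ 0.86 -0.15 -0.49]
 [ 0.13  0.99 -0.07]
 [ 0.5   0.    0.87]]
ROW [-457.9, -65.6, 14.9] [0.0, -73.66, -0.0] rows 11.1
clock: 2.38
eef_pos: [609.1, -341.4, 287.3]
eef_rot: [-1.571, -0.0, -1.461]
wrist_force: [-0.2, -0.3, 0.5]
finger_gap: 93.9
ROW [-10.8, -5.7, 42.4] [-0.01, -1.68, 0.0] rows 1.1
```

View pics/w1.png

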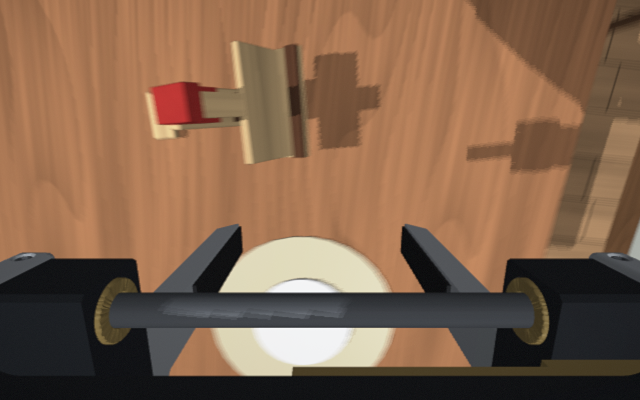

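```bash
python3 -m jog '[-35,20,15,0,0,0,-70,50,30,0,0,0,-70,50,30,0,0,0,-70,50,30,0,0,0,-70,50,30,0,0,0]'
python3 - <<'E'
from h import *
import pickle
p=manip.camera('wrist'); save(p,'w2.png'); pickle.dump(p,open('w2.pkl','wb'))
E
```

```text
clock: 2.85
eef_pos: [630.0, -270.4, 237.6]
eef_rot: [-1.571, -0.0, -1.466]
wrist_force: [-0.1, 0.2, -0.2]
finger_gap: 93.9
```

View pics/w2.png

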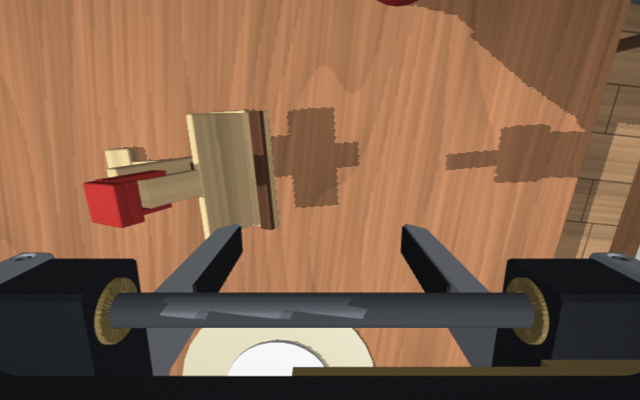

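Run:
```python
from h import *
import pickle
p=pickle.load(open('w2.pkl','rb'))
cv2.imwrite('pics/w2z.png',cv2.resize(p['img'][95:240,80:280,::-1],None,fx=4,fy=4,interpolation=cv2.INTER_CUBIC))
```

```text
(no output)
```

View pics/w2z.png

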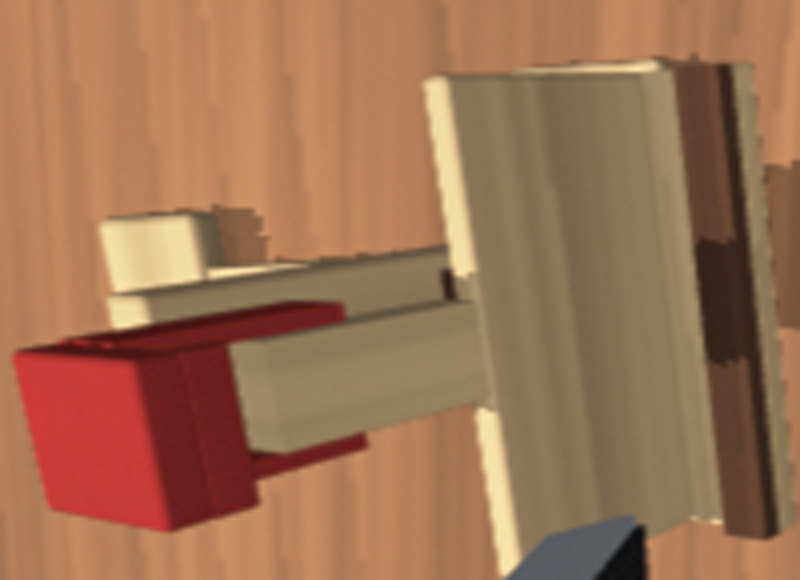

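```bash
cat > fit.py <<'E'
from h import *
import pickle
from scipy.optimize import least_squares
s,t=pickle.load(open('st.pkl','rb')); w=pickle.load(open('w2.pkl','rb'))
C=lambda s_,z:None
obs=[]
def W(u,v,X,wt=1,c=False): obs.append((w,(u/4+80-.375,v/4+95-.375),X,wt,c,'w'))
def S(u,v,X,wt=1,c=False): obs.append((s,(u/6+160-.42,v/6+120-.42),X,wt,c,'s'))
def T(u,v,X,wt=1,c=False): obs.append((t,(u/6+400-.42,v/6+200-.42),X,wt,c,'t'))
W(15,352,(-22,15,146.5),1,1);W(135,358,(18,15,146.5),1,1);W(50,508,(-22,-15,146.5),1,1);W(172,530,(18,-15,146.5),1,1)
W(450,78,(0,60,60));W(675,68,(16,60,6));W(725,533,(16,-60,6));W(717,66,(30,60,6));W(768,538,(30,-60,6))
S(158,290,(0,-60,60));S(445,292,(0,60,60));S(135,432,(30,-60,6),.5);S(437,445,(30,60,6),.5)
T(155,235,(0,60,60));T(432,190,(0,-60,60));T(115,137,(16,60,6));T(388,97,(16,-60,6));T(112,105,(30,60,6));T(387,62,(30,-60,6))
T(391,235,(18,-15,146.5),1,1);T(397,335,(-22,-15,146.5),1,1);T(328,342,(-22,15,146.5),1,1);T(312,248,(18,15,146.5),.5,1)
def P(p,X,c):
    F=frame(p[2],30); X=np.array(X,float)
    X=X+[0,0,p[3]-(p[4] if c else 0)]
    return np.array([p[0],p[1],0])+F@X
def f(p): return np.concatenate([[ (proj(o[0],P(p,o[2],o[4]))[0]-o[1])*o[3] for o in obs]]).ravel()
r=least_squares(f,[580,-259,8,70,2],loss='soft_l1')
print(r.x.round(2)); 
for o,e in zip(obs,f(r.x).reshape(-1,2)): print(o[5],o[2],e.round(1))
for k in 'wst':
    sub=[o for o in obs if o[5]==k]
    g=lambda p:np.concatenate([((proj(o[0],P(p,o[2],o[4]))[0]-o[1])*o[3]) for o in sub])
    q=least_squares(g,r.x,loss='soft_l1'); print(k,q.x.round(2),q.cost.round(2))
E
python3 fit.py
```

```text
[ 581.27 -257.17    9.39   63.56    2.95]
w (-22, 15, 146.5) [-0.4 -1. ]
w (18, 15, 146.5) [ 0.1 -0. ]
w (-22, -15, 146.5) [0.4 0. ]
w (18, -15, 146.5) [0.3 0.6]
w (0, 60, 60) [-0.7 -0.9]
w (16, 60, 6) [-0.1 -0.1]
w (16, -60, 6) [ 0.2 -0.2]
w (30, 60, 6) [ 0.4 -0.6]
w (30, -60, 6) [-0.3  0.1]
s (0, -60, 60) [-1.1  0.6]
s (0, 60, 60) [-0.7  1.2]
s (30, -60, 6) [-0.4 -0.1]
s (30, 60, 6) [-1.  -0.7]
t (0, 60, 60) [-0.5 -1.5]
t (0, -60, 60) [ 0.9 -1.8]
t (16, 60, 6) [0.3 0.3]
t (16, -60, 6) [ 0.8 -0.6]
t (30, 60, 6) [0.4 0.7]
t (30, -60, 6) [0.7 0.3]
t (18, -15, 146.5) [0.9 1.7]
t (-22, -15, 146.5) [0.5 0.2]
t (-22, 15, 146.5) [-0.6  1.1]
t (18, 15, 146.5) [0.6 0.8]
w [ 579.58 -257.88    9.39   61.03    1.96] 1.06
s [ 585.55 -251.99   10.03   68.13    2.95] 0.71
t [ 577.09 -258.86    9.89   54.13    6.82] 4.29
```

Run:
```python
from h import *
goto([600,190,270],tool(frame(-20,0)))
```

```text
ROW [-461.8, -32.2, 17.8] [-0.08, 25.91, 0.04] rows 11.1
```

```bash
python3 -m jog '[-230,-32,9,0,13,0,-462,-32,18,0,26,0,-462,-32,18,0,26,0,-462,-32,18,0,26,0,-462,-32,18,0,26,0,-462,-32,18,0,26,0,-462,-32,18,0,26,0,-462,-32,18,0,26,0,-462,-32,18,0,26,0,-462,-32,18,0,26,0]'
python3 -m jog '[0,0,0,0,0,0,0,0,0,0,0,0]'
python3 - <<'E'
from h import *
import pickle
p=manip.camera('wrist'); save(p,'w3.png'); pickle.dump(p,open('w3.pkl','wb'))
for t in ['picture_center','picture_top']: print([(np.round(d['xy'],1).tolist(),round(d['score'],2)) for d in manip.tip_of(t,p)])
m=manip.masks_of('picture_center',p)
for d in m:
  yy,xx=np.where(d['pixels']);print(d['score'],xx.min(),xx.max(),yy.min(),yy.max())
E
```

```text
clock: 3.73
eef_pos: [603.3, 144.7, 267.9]
eef_rot: [-1.568, 0.001, -1.923]
wrist_force: [0.5, 0.3, -0.4]
finger_gap: 94.2
clock: 3.9
eef_pos: [603.4, 144.8, 267.4]
eef_rot: [-1.569, 0.001, -1.919]
wrist_force: [-0.3, -0.8, 0.1]
finger_gap: 93.9
[([296.2, 82.0], 0.84)]
[([295.7, 79.0], 0.94)]
0.84 281 305 0 166
0.44 268 328 27 129
0.41 377 505 243 344
```

View pics/w3.png

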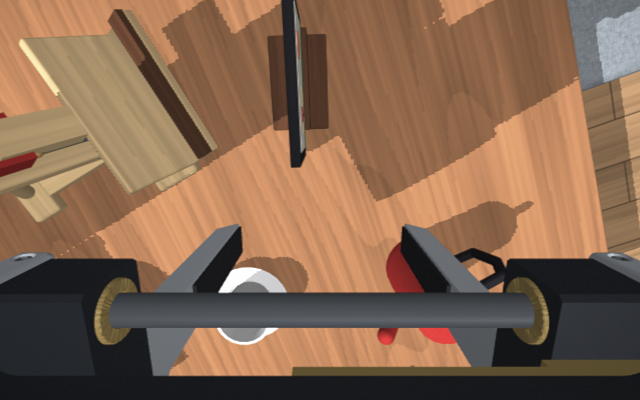

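```bash
python3 -m jog '[-35,0,-10,0,0,0,-55,10,-25,0,0,0,-55,10,-25,0,0,0,-55,10,-25,0,0,0]'
python3 - <<'E'
from h import *
import pickle
p=manip.camera('wrist'); save(p,'w4.png'); pickle.dump(p,open('w4.pkl','wb'))
print([(np.round(d['xy'],1).tolist(),round(d['score'],2)) for t in ['picture_center','picture_top'] for d in manip.tip_of(t,p)])
cv2.imwrite('pics/w4z.png',cv2.resize(p['img'][25:225,230:430,::-1],None,fx=3,fy=3,interpolation=cv2.INTER_CUBIC))
s,t=pickle.load(open('st.pkl','rb'))
cv2.imwrite('pics/s_p.png',cv2.resize(s['img'][195:275,370:470,::-1],None,fx=7,fy=7,interpolation=cv2.INTER_CUBIC))
E
```

```text
clock: 4.43
eef_pos: [598.4, 204.0, 255.6]
eef_rot: [-1.572, -0.001, -1.921]
wrist_force: [0.2, -0.3, 0.9]
finger_gap: 93.8
[([315.6, 137.8], 0.86), ([323.6, 139.7], 0.8)]
```

View pics/w4z.png

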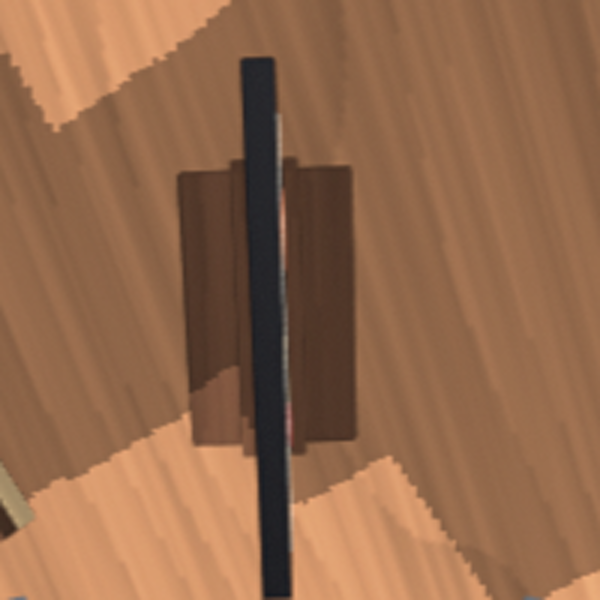

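View pics/s_p.png

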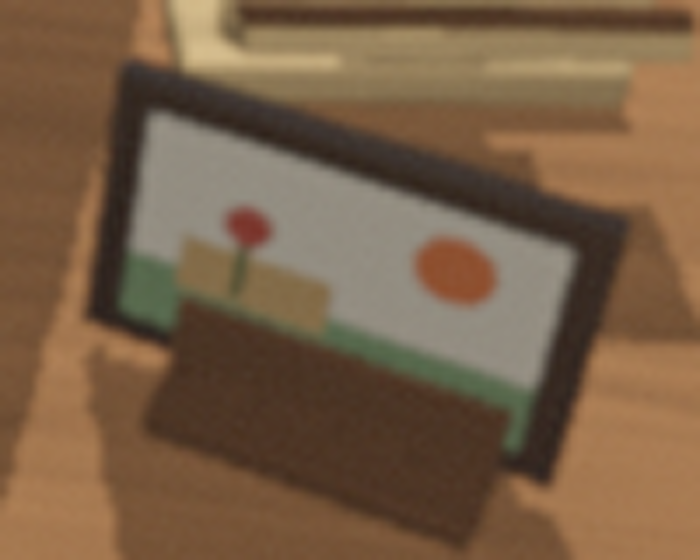

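Run:
```python
from h import *
import pickle
p=pickle.load(open('w4.pkl','rb'));q=pickle.load(open('w3.pkl','rb'))
a=cv2.resize(p['img'][170:240,290:360,::-1],None,fx=8,fy=8,interpolation=cv2.INTER_CUBIC)
b=cv2.resize(q['img'][110:180,265:335,::-1],None,fx=8,fy=8,interpolation=cv2.INTER_CUBIC)
cv2.imwrite('pics/ab.png',np.hstack([a[:,:400],b[:,:400]]))
```

```text
(no output)
```

View pics/ab.png

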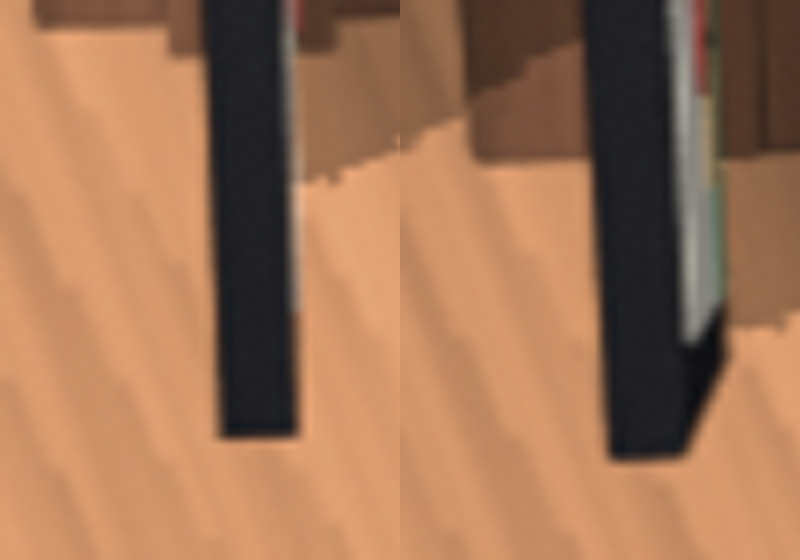

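```bash
cat > fitp.py <<'E'
from h import *
import pickle
from scipy.optimize import least_squares
s,t=pickle.load(open('st.pkl','rb')); w3=pickle.load(open('w3.pkl','rb')); w4=pickle.load(open('w4.pkl','rb'))
obs=[(w4,(317.1,224.2),(-5,-80,55)),(w4,(326,224.2),(5,-80,55)),(w4,(310,44.6),(-5,80,55)),(w4,(321.3,44),(5,80,55)),
(w3,(290.6,167.1),(-5,-80,55)),(w3,(300,166.8),(5,-80,55)),(w3,(305.6,153.6),(5,-80,-55)),
(s,(387.4,203.9),(-5,-80,55)),(s,(458.9,225.2),(-5,80,55)),(s,(382.8,240),(5,-80,-55)),(s,(447.9,263.4),(5,80,-55))]
def f(p,full=False):
    M=R.from_euler('ZYX',[p[3],-p[4],p[5]],degrees=True).as_matrix()
    e=np.array([proj(o[0],p[:3]+M@np.array(o[2],float))[0]-o[1] for o in obs])
    if full: return e
    low=p[2]+min((M@np.array([a,0,-55.]))[2] for a in(-5,5))
    return np.concatenate([e.ravel(),[(low-10)*.5,p[5]]])
r=least_squares(f,[615,259,65,-20,0,0],loss='soft_l1')
print(r.x.round(2)); print(f(r.x,True).round(1).tolist())
p=r.x;M=R.from_euler('ZYX',[p[3],-p[4],p[5]],degrees=True).as_matrix()
np.savez('pic.npz',p=p[:3],M=M)
for y in (-55,55):
  g=p[:3]+M@[0,y,44]; tcp=g+3*M[:,2]   # grasp 11 below edge
  print('grasp',g.round(1),'tcp',tcp.round(1)); goto(tcp,tool(M)); goto(tcp+60*M[:,2],tool(M))
E
python3 fitp.py
```

```text
[ 6.1327e+02  2.5361e+02  6.3670e+01 -1.8120e+01 -5.0000e-01  9.8000e-01]
[[-0.5, 0.4], [1.0, 0.1], [-0.4, -0.6], [0.2, -0.4], [-0.5, 0.4], [0.5, 0.3], [-0.8, 0.3], [-0.3, -1.0], [0.5, 0.2], [-1.6, 1.3], [0.3, 1.5]]
grasp [596.3 200.5 106.7] tcp [596.3 200.5 109.7]
ROW [3.4, 146.8, -1.6] [-0.55, -2.01, 0.96] rows 3.5
ROW [4.4, 86.8, -1.0] [-0.55, -2.01, 0.96] rows 2.1
grasp [630.5 305.  108.6] tcp [630.5 305.  111.6]
ROW [-106.6, 144.9, -5.5] [-0.55, -2.01, 0.96] rows 4.3
ROW [-105.6, 84.9, -4.9] [-0.55, -2.01, 0.96] rows 3.3
```

```bash
python3 -m jog '[1,40,-1,0,-2,0,3,75,-1,0,-2,0,4,110,-1,0,-2,0,4,135,-2,0,-2,0,4,143,-2,0,-2,0,4,144,-2,0,-2,0,4,144,-2,0,-2,0]' 30
python3 - <<'E'
from h import *
p=manip.camera('wrist'); save(p,'w5.png'); f=manip.read_state(); print(f['finger_gap'],f['wrist_force'])
E
```

```text
clock: 5.17
eef_pos: [596.0, 201.0, 113.4]
eef_rot: [-1.569, 0.001, -1.886]
wrist_force: [1.2, -0.6, 0.2]
finger_gap: 50.8
46.9129056554717 [-0.90438537 -0.29965653  0.07995314]
```

View pics/w5.png

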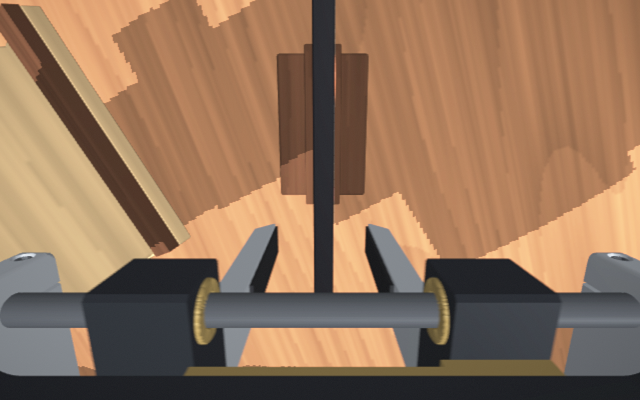

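```bash
python3 -m jog '[0,1.4,0,0,0,0,0,1.4,0,0,0,0,0,1.4,0,0,0,0,0,1.4,0,0,0,0,0,1.4,0,0,0,0,0,1.4,0,0,0,0,0,1.4,0,0,0,0,0,1.4,0,0,0,0]' 2 40
python3 -m jog '[0,0,0,0,0,0,0,0,0,0,0,0,0,0,0,0,0,0,0,0,0,0,0,0]'
python3 -m jog '[0,-1,0,0,0,0,0,-3,0,0,0,0,0,-6,0,0,0,0,0,-10,0,0,0,0,0,-15,0,0,0,0]'
python3 - <<'E'
from h import *
p=manip.camera('wrist'); save(p,'w6.png'); f=manip.read_state(); print(f['finger_gap'],f['wrist_force'],f['moment'])
E
```

```text
clock: 5.88
eef_pos: [595.3, 201.4, 110.8]
eef_rot: [-1.57, 0.0, -1.886]
wrist_force: [0.7, -0.1, 1.0]
finger_gap: 9.4
clock: 6.22
eef_pos: [595.3, 201.5, 110.8]
eef_rot: [-1.57, 0.0, -1.886]
wrist_force: [2.3, -1.2, 2.8]
finger_gap: 9.6
clock: 6.63
eef_pos: [595.1, 201.3, 125.8]
eef_rot: [-1.571, -0.0, -1.886]
wrist_force: [4.7, -1.7, -3.7]
finger_gap: 9.9
9.736992717544194 [ 0.82571232 -1.06147327  0.57952236] [-0.19064304 -0.13583922 -0.00664723]
```

View pics/w6.png

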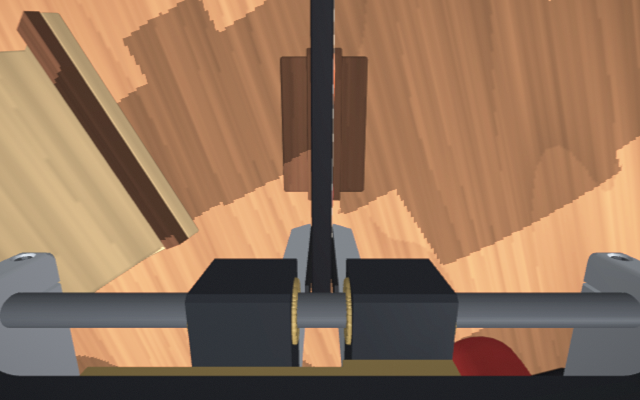

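```bash
python3 -m jog '[0,-8,0,0,0,0,0,-18,0,0,0,0,0,-30,0,0,0,0,0,-50,0,0,0,0,0,-75,0,0,0,0,0,-105,0,0,0,0,0,-135,0,0,0,0,0,-160,0,0,0,0,0,-170,0,0,0,0,0,-170,0,0,0,0]'
python3 - <<'E'
from h import *
import pickle
s=manip.camera('scene'); w=manip.camera('wrist');save(s,'s7.png');save(w,'w7.png');pickle.dump((s,w),open('held.pkl','wb')); f=manip.read_state(); print(f['finger_gap'],f['wrist_force'],f['moment'],f['eef_pos'],f['eef_rot'])
a=cv2.resize(s['img'][130:240,360:470,::-1],None,fx=5,fy=5,interpolation=cv2.INTER_CUBIC);cv2.imwrite('pics/s7z.png',a)
E
```

```text
clock: 7.52
eef_pos: [595.3, 201.8, 298.5]
eef_rot: [-1.568, 0.002, -1.885]
wrist_force: [-0.4, -0.3, -1.6]
finger_gap: 10.1
9.57206174280631 [-0.3996875   0.3497303  -3.06484232] [-0.10692542 -0.00245587  0.00521321] [594.70096029 201.52172712 294.33659507] [-1.57243445e+00 -8.57286991e-04 -1.88549800e+00]
```

View pics/s7.png

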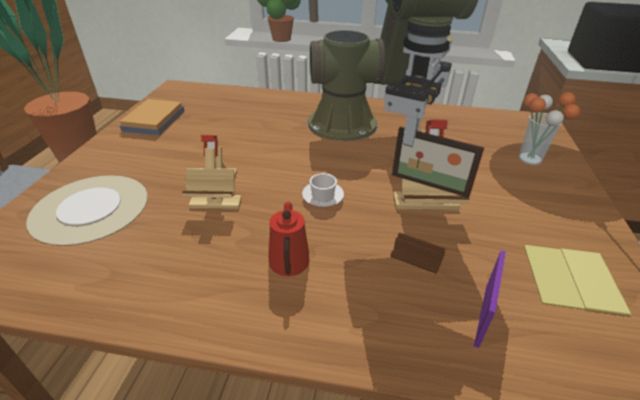

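View pics/w7.png

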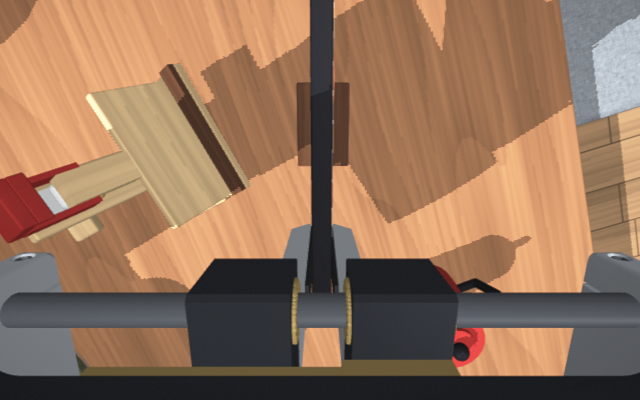

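View pics/s7z.png

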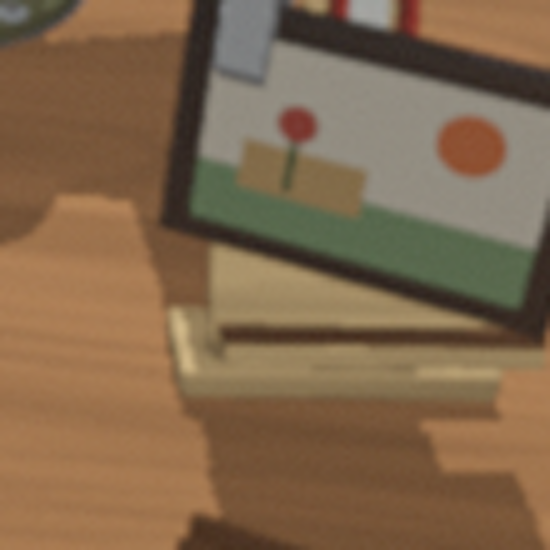

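Run:
```python
from h import *
import pickle
s,w=pickle.load(open('held.pkl','rb'))
st=manip.read_state(); M=R.from_euler('xyz',st['eef_rot']).as_matrix(); F=np.column_stack([M[:,2],-M[:,0],-M[:,1]])
c=st['eef_pos']+M@np.array([-55.2,45.8,0])
im=cv2.resize(s['img'][120:210,380:490,::-1],None,fx=7,fy=7,interpolation=cv2.INTER_CUBIC)
for roll,col in ((0,(0,255,0)),):
  Fr=F@R.from_euler('x',roll,degrees=True).as_matrix()
  for X in [(5,-80,55),(5,80,55),(5,80,-55),(5,-80,-55)]:
    u=proj(s,c+Fr@np.array(X,float))[0]; print(X,u.round(1)); q=(u-[380,120]+.5)*7-.5; cv2.circle(im,(int(q[0]),int(q[1])),4,col,1)
cv2.imwrite('pics/s7zz.png',im)
```

```text
(5, -80, 55) [397. 130.]
(5, 80, 55) [482.1 151.6]
(5, 80, -55) [467.4 199.9]
(5, -80, -55) [390.2 176.7]
```

View pics/s7zz.png

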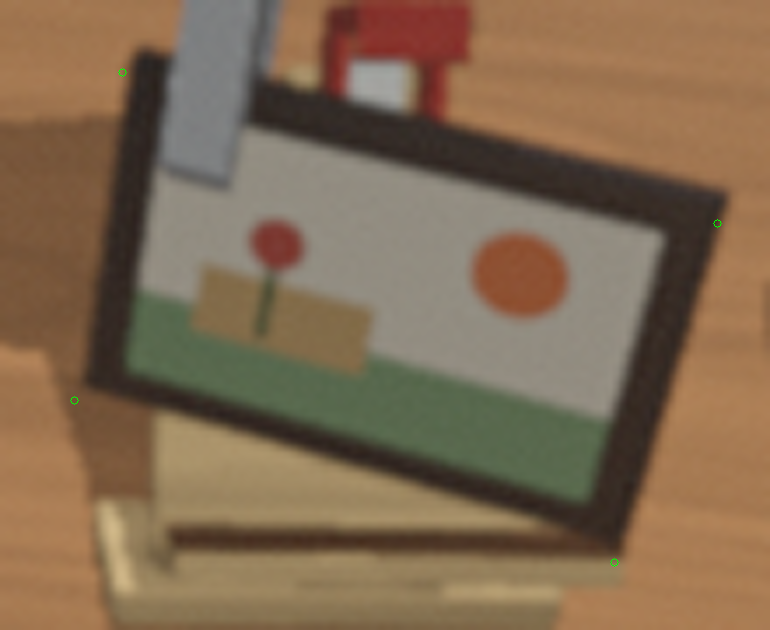

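```bash
cat >> h.py <<'E'
E0=np.array([580.5,-257.5,0.]); PSI=9.4; H=62.5
FE=frame(PSI,30)
def E(x,y,z): return E0+FE@np.array([x,y,H+z],float)
def me():
    s=manip.read_state(); print('easel coords',(FE.T@(s['eef_pos']-E0)-[0,0,H]).round(1),'F easel',(FE.T@s['wrist_force']).round(1),'gap',round(float(s['finger_gap']),1),'t',s['clock'])
E
python3 - <<'E'
from h import *
A=E(90,-55,140); print(A.round()); goto(A,tool(FE)); print(E(7,-55,111).round(1))
E
```

```text
[ 566. -316.  220.]
ROW [500.4, 74.2, 133.4] [29.52, -26.79, 7.21] rows 12.5
[ 509.9 -324.9  153.8]
```

```bash
python3 -m jog '[20,0,5,2,-2,0,50,0,13,5,-4,1,90,0,24,9,-8,2,130,0,35,13,-11,3,170,0,45,17,-15,4,210,0,56,20,-18,5,250,0,67,24,-21,6,290,0,77,28,-25,7,330,0,88,29.5,-26.8,7.2,370,0,98,29.5,-26.8,7.2]'
python3 - <<'E'
from h import *
A=E(90,-55,140); me(); goto(A+[0,0,30],tool(FE))
E
```

```text
clock: 8.45
eef_pos: [572.7, -172.7, 293.2]
eef_rot: [-1.046, 0.001, -1.404]
wrist_force: [0.5, 0.4, -1.0]
finger_gap: 9.8
easel coords [152.   84.9 188.4] F easel [-0.   0.3 -1.2] gap 9.8 t 8.45
ROW [139.9, 22.1, -47.2] [-0.09, 0.1, -0.09] rows 3.6
```

```bash
python3 -m jog '[30,0,0,0,0,0,65,5,-15,0,0,0,100,12,-30,0,0,0,130,20,-42,0,0,0,140,22,-47,0,0,0,140,22,-47,0,0,0,140,22,-47,0,0,0]'
python3 - <<'E'
from h import *
import pickle
me(); goto(E(40,-55,112),tool(FE)); 
s=manip.camera('scene');w=manip.camera('wrist');save(s,'s8.png');save(w,'w8.png');pickle.dump((s,w),open('e8.pkl','wb'))
E
```

```text
clock: 9.03
eef_pos: [567.6, -313.6, 251.6]
eef_rot: [-1.047, 0.002, -1.408]
wrist_force: [-0.1, 0.4, -0.9]
finger_gap: 9.8
easel coords [106.9 -53.3 166.3] F easel [-0.5  0.5 -0.7] gap 9.8 t 9.0333
ROW [1.9, 54.3, -66.9] [0.01, -0.1, -0.09] rows 2.1
```

View pics/w8.png

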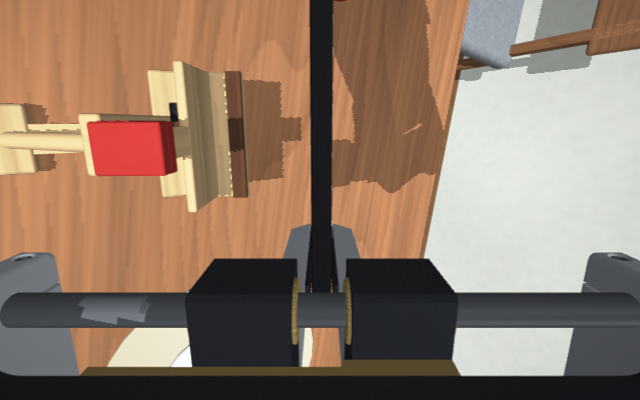

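View pics/s8.png

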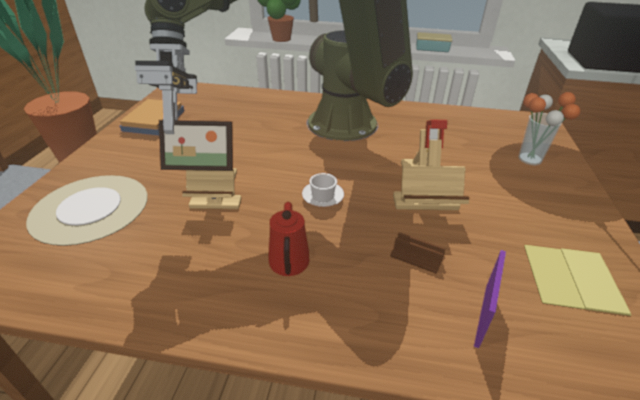

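Run:
```python
from h import *
import pickle
s,w=pickle.load(open('e8.pkl','rb'))
im=cv2.resize(w['img'][50:220,75:255,::-1],None,fx=4,fy=4,interpolation=cv2.INTER_CUBIC)[:600]
im[:]=cv2.resize(w['img'][50:220,75:255,::-1],None,fx=4,fy=4,interpolation=cv2.INTER_CUBIC)[:600] if 0 else im
im=cv2.resize(w['img'][55:217,75:255,::-1],(720,648),interpolation=cv2.INTER_CUBIC); im=cv2.resize(im,(660,594))
k=660/180
def d(X,c):
    u=proj(w,E(*X))[0]; q=(u-[75,55])*k; cv2.circle(im,(int(q[0]),int(q[1])),3,c,1)
for y in(-60,60):
  d((16,y,6),(255,0,0));d((30,y,6),(255,0,0));d((0,y,60),(0,255,0))
for y in(-15,15):
  for x in (-22,18): d((x,y,146.5-2.5),(255,255,0))
cv2.imwrite('pics/w8z.png',im)
```

```text
(no output)
```

View pics/w8z.png

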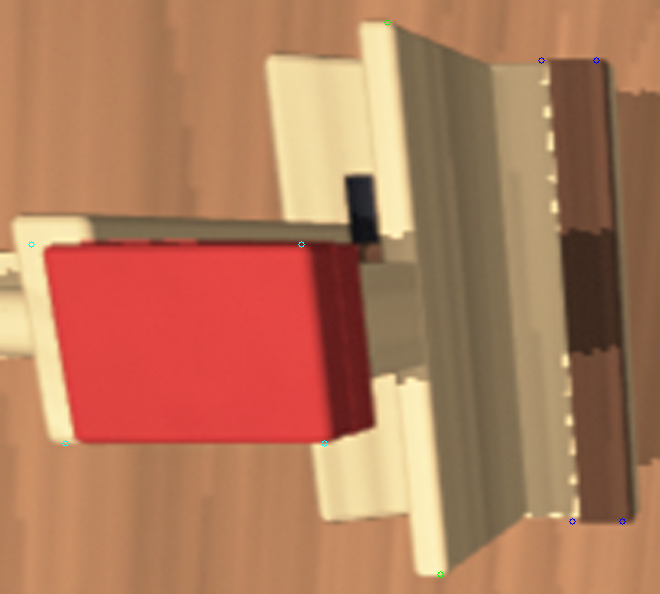

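```bash
sed -i 's/^FE=frame(PSI,30)/FE=frame(PSI,30); E0=E0+2*FE[:,0]/' h.py
python3 - <<'E'
from h import *
me(); goto(E(42,-55.2,112),tool(FE));
E
```

```text
easel coords [106.3 -52.6 167.4] F easel [ 0.1 -0.  -1. ] gap 9.4 t 9.1333
ROW [2.6, 55.3, -64.4] [-0.08, 0.04, -0.04] rows 2.0
```

```bash
python3 -m jog '[1,20,-22,0,0,0,2,40,-45,0,0,0,2.4,50,-58,0,0,0,2.4,55,-64,0,0,0,2.4,55,-64,0,0,0,2.4,55,-64,0,0,0,2.4,55,-64,0,0,0]'
python3 - <<'E'
from h import *
import pickle
me(); goto(E(8,-55.2,111),tool(FE)); 
s=manip.camera('scene');w=manip.camera('wrist');save(w,'w9.png');pickle.dump((s,w),open('e9.pkl','wb'))
cv2.imwrite('pics/s9z.png',cv2.resize(s['img'][120:220,150:270,::-1],None,fx=6,fy=6,interpolation=cv2.INTER_CUBIC))
E
```

```text
clock: 9.72
eef_pos: [541.9, -321.0, 175.2]
eef_rot: [-1.044, -0.002, -1.406]
wrist_force: [0.0, 0.3, -1.0]
finger_gap: 9.8
easel coords [ 43.6 -56.3 113.5] F easel [-0.4  0.3 -0.9] gap 9.8 t 9.7167
ROW [-1.2, 2.4, -35.6] [-0.18, 0.09, 0.08] rows 0.9
```

View pics/w9.png

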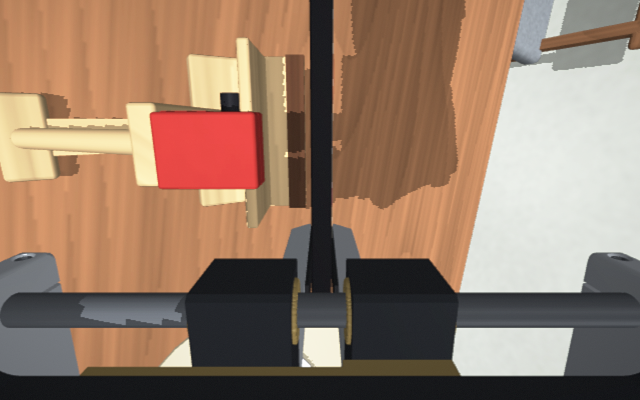

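View pics/s9z.png

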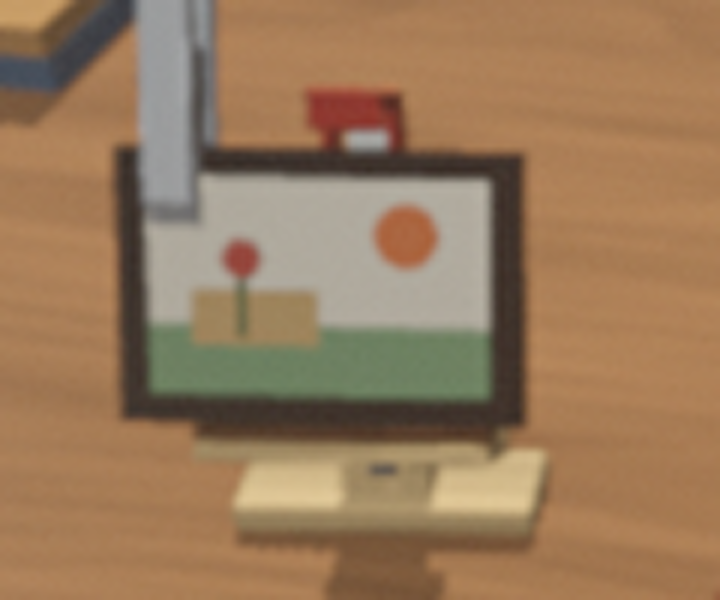

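Run:
```python
from h import *
import pickle
s,w=pickle.load(open('e9.pkl','rb'))
st=manip.read_state(); M=R.from_euler('xyz',st['eef_rot']).as_matrix(); F=np.column_stack([M[:,2],-M[:,0],-M[:,1]])
c=st['eef_pos']+M@np.array([-55.2,45.8,0])
im=cv2.resize(s['img'][120:220,150:270,::-1],None,fx=6,fy=6,interpolation=cv2.INTER_CUBIC)
def d(P,col,n):
    u=proj(s,P)[0]; q=(u-[150,120]+.5)*6-.5; print(n,q.round()); cv2.circle(im,(int(q[0]),int(q[1])),4,col,1)
for X in [(5,-80,55),(5,80,55),(5,80,-55),(5,-80,-55)]: d(c+F@np.array(X,float),(0,255,0),X)
for y in (-60,60): d(E(30,y,6),(255,0,0),y); d(E(30,y,0),(255,0,255),y)
d(E(18,-15,144),(255,255,0),'cap');d(E(18,15,144),(255,255,0),'cap')
cv2.imwrite('pics/s9o.png',im); me()
```

```text
(5, -80, 55) [109. 143.]
(5, 80, 55) [518. 152.]
(5, 80, -55) [520. 430.]
(5, -80, -55) [118. 422.]
-60 [188. 433.]
-60 [189. 448.]
60 [484. 439.]
60 [484. 454.]
cap [301.  93.]
cap [375.  94.]
easel coords [ 43.2 -56.4 113.2] F easel [-1.7  0.1 -1.1] gap 10.1 t 9.8167
```

View pics/s9o.png

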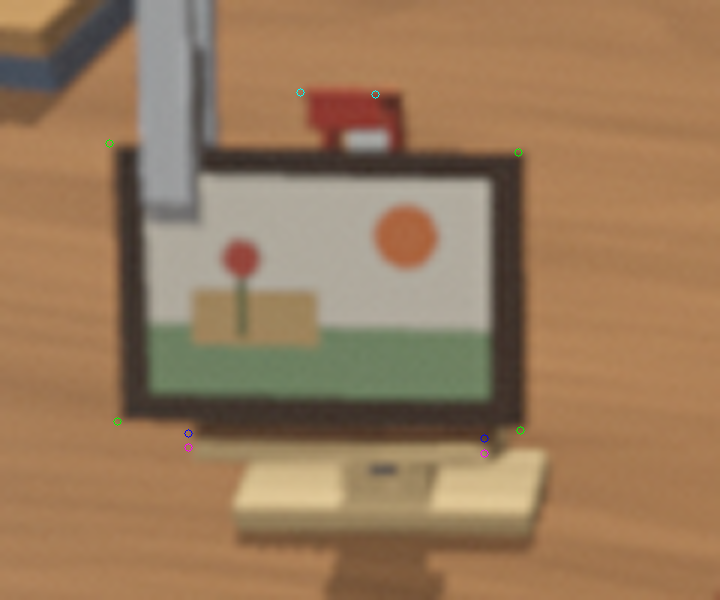

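```bash
python3 -m jog '[-1,1,-6,0,0,0,-2,2,-14,0,0,0,-2.2,2.4,-22,0,0,0,-2.2,2.4,-29,0,0,0,-2.2,2.4,-33,0,0,0,-2.2,2.4,-35,0,0,0,-2.2,2.4,-35,0,0,0]'
python3 - <<'E'
from h import *
import pickle
me(); goto(E(7,-54.2,101),tool(FE)); 
s=manip.camera('scene');w=manip.camera('wrist');save(w,'w10.png');pickle.dump((s,w),open('e10.pkl','wb'))
cv2.imwrite('pics/s10z.png',cv2.resize(s['img'][120:220,150:270,::-1],None,fx=6,fy=6,interpolation=cv2.INTER_CUBIC))
E
```

```text
clock: 10.4
eef_pos: [511.4, -323.9, 153.5]
eef_rot: [-1.046, 0.0, -1.407]
wrist_force: [-0.6, 0.3, -1.6]
finger_gap: 9.2
easel coords [  6.4 -54.2 110. ] F easel [-1.2  0.4 -1.1] gap 9.2 t 10.4
ROW [-0.0, 9.0, 0.6] [-0.07, -0.04, 0.01] rows 0.2
```

View pics/w10.png

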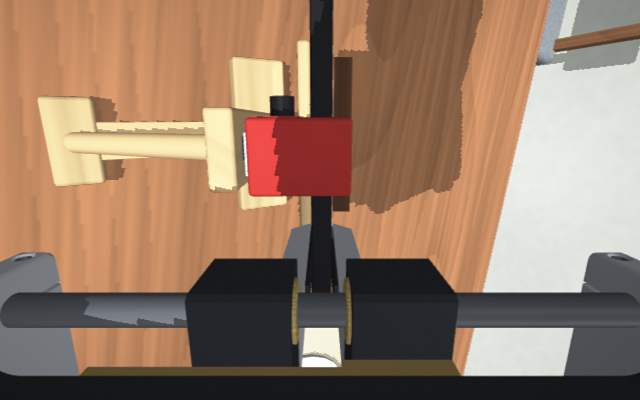

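View pics/s10z.png

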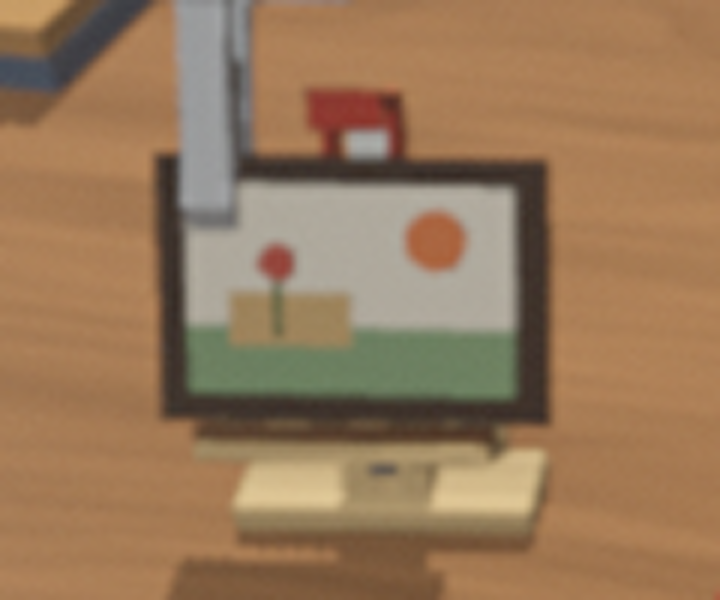

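Run:
```python
from h import *
import pickle
s,w=pickle.load(open('e10.pkl','rb'))
st=manip.read_state(); M=R.from_euler('xyz',st['eef_rot']).as_matrix(); F=np.column_stack([M[:,2],-M[:,0],-M[:,1]])
c=st['eef_pos']+M@np.array([-55.2,45.8,0])
z=lambda P:(proj(s,P)[0]-[150,120]+.5)*6-.5
for X in [(5,-80,-55),(5,80,-55),(5,-80,55),(5,80,55)]: print('pic',X,z(c+F@np.array(X,float)).round())
for y in (-60,60): print('mould',y,z(E(30,y,6)).round(),z(E(30,y,0)).round())
for y in (-60,60): print('w mould',proj(w,E(30,y,6))[0].round(1),proj(w,E(16,y,6))[0].round(1))
for y in (-15,15): print('w cap',proj(w,E(18,y,144))[0].round(1),proj(w,E(-22,y,144))[0].round(1))
im=cv2.resize(s['img'][180:205,175:245,::-1],None,fx=11,fy=11,interpolation=cv2.INTER_CUBIC)
im2=cv2.resize(w['img'][30:230,240:360,::-1],None,fx=3,fy=3,interpolation=cv2.INTER_CUBIC)
cv2.imwrite('pics/a10.png',im);cv2.imwrite('pics/b10.png',im2); me()
```

```text
pic (5, -80, -55) [157. 419.]
pic (5, 80, -55) [545. 427.]
pic (5, -80, 55) [149. 151.]
pic (5, 80, 55) [543. 159.]
mould -60 [188. 433.] [189. 448.]
mould 60 [484. 439.] [484. 454.]
w mould [348.9 210.8] [332.3 210.8]
w mould [352.1  58.1] [333.6  58.1]
w cap [351.  196.4] [249.4 196.5]
w cap [352.8 117.9] [245.1 117.9]
easel coords [  7.  -54.2 110. ] F easel [-0.4  0.2 -0.5] gap 9.8 t 10.5
```

View pics/a10.png

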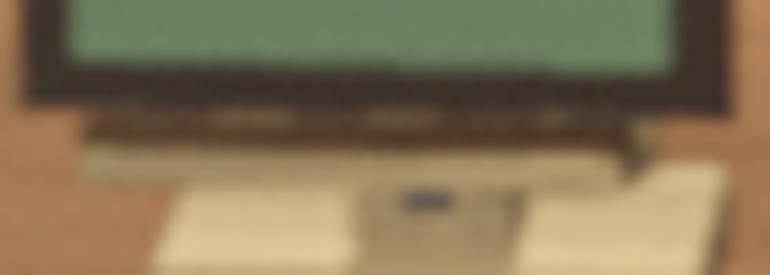

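View pics/b10.png

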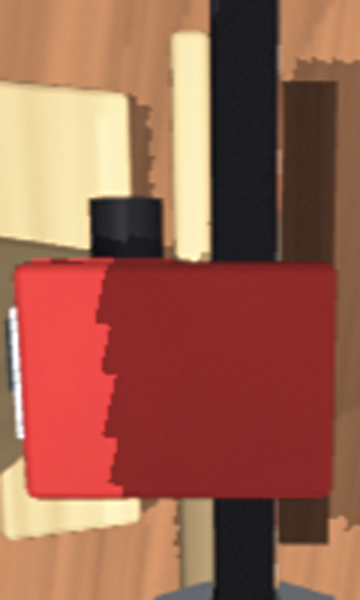

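```bash
python3 -m jog '[0.5,2,0,0,0,0,0.8,4,0,0,0,0,0.8,6,0,0,0,0,0.8,7,0,0,0,0,0.8,7,0,0,0,0]'
python3 -c "from h import *;me()"
python3 -m jog '[0,0.5,0,0,0,0,0,1,0,0,0,0]'
python3 -c "from h import *;me()"
python3 -m jog '[0,0.5,0,0,0,0,0,1,0,0,0,0]'
python3 -c "from h import *;me()"
```

```text
clock: 10.92
eef_pos: [515.5, -324.1, 148.5]
eef_rot: [-1.045, -0.001, -1.406]
wrist_force: [-9.1, 0.3, 8.9]
finger_gap: 9.5
easel coords [  7.3 -55.1 103.6] F easel [-3.3  1.8 12.2] gap 9.5 t 10.9167
clock: 11.08
eef_pos: [515.9, -324.5, 148.4]
eef_rot: [-1.045, -0.002, -1.407]
wrist_force: [-20.2, -0.4, 22.0]
finger_gap: 9.9
easel coords [  7.5 -55.5 103.3] F easel [-6.3  2.9 29. ] gap 9.9 t 11.0833
clock: 11.25
eef_pos: [516.3, -325.0, 148.3]
eef_rot: [-1.044, -0.003, -1.407]
wrist_force: [-24.9, -1.4, 27.8]
finger_gap: 9.4
easel coords [  7.8 -56.1 103.1] F easel [-7.5  2.7 36.4] gap 9.4 t 11.25
```

```bash
python3 -m jog '[0,-1.2,0,0,0,0,0,-2.2,0,0,0,0,0,-2.2,0,0,0,0]'
python3 - <<'E'
from h import *
import pickle
me()
s=manip.camera('scene');w=manip.camera('wrist');save(w,'w11.png');pickle.dump((s,w),open('e11.pkl','wb'))
cv2.imwrite('pics/s11z.png',cv2.resize(s['img'][120:220,150:270,::-1],None,fx=6,fy=6,interpolation=cv2.INTER_CUBIC))
cv2.imwrite('pics/b11.png',cv2.resize(w['img'][30:230,240:360,::-1],None,fx=3,fy=3,interpolation=cv2.INTER_CUBIC))
me()
E
```

```text
clock: 11.5
eef_pos: [515.5, -324.1, 148.2]
eef_rot: [-1.045, -0.001, -1.407]
wrist_force: [-4.5, -0.5, 6.1]
finger_gap: 9.5
easel coords [  7.1 -55.1 103.4] F easel [-0.9  0.2  7.5] gap 9.5 t 11.5
easel coords [  7.2 -55.1 103.4] F easel [-1.9  0.3  8.8] gap 9.8 t 11.6
```

View pics/s11z.png

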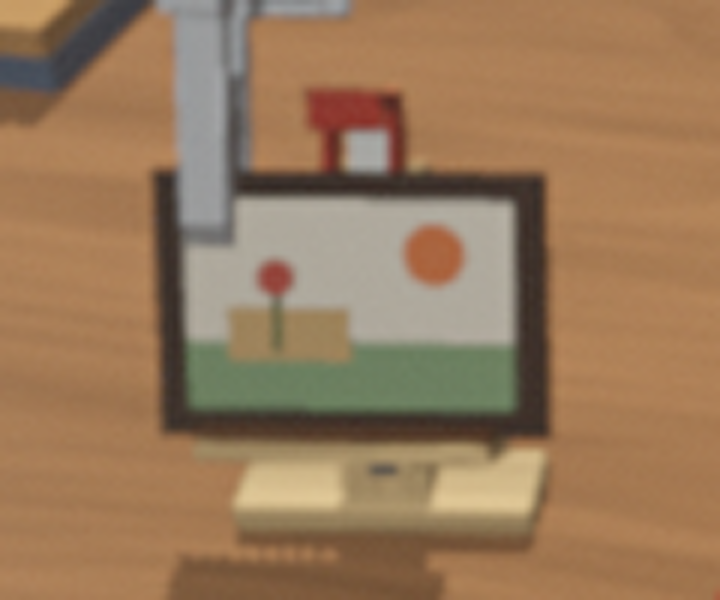

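View pics/b11.png

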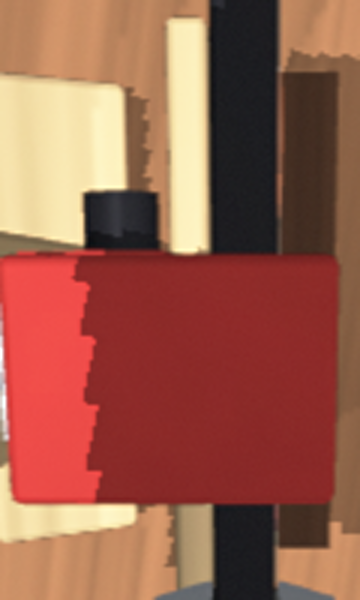

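```bash
python3 -m jog '[0,-0.5,0,-0.3,0,0,0,-0.5,0,-0.6,0,0,0,-0.5,-0.3,-0.6,0,0,0,-0.5,-0.6,-0.6,0,0]'
python3 -c "from h import *;me()"
```

```text
clock: 11.93
eef_pos: [514.8, -323.9, 148.0]
eef_rot: [-1.056, -0.0, -1.407]
wrist_force: [1.0, 0.0, 0.8]
finger_gap: 10.0
easel coords [  6.5 -54.8 103.5] F easel [ 1.2 -0.1  0.3] gap 10.0 t 11.9333
```

```bash
python3 -m jog '[0,0.1,-0.4,0,0,0,0,0.2,-0.8,0,0,0,0,0.2,-0.8,0,0,0]'
python3 -c "from h import *;me()"
```

```text
clock: 12.18
eef_pos: [514.3, -324.0, 147.6]
eef_rot: [-1.055, -0.0, -1.407]
wrist_force: [3.0, 1.4, 1.7]
finger_gap: 10.0
easel coords [  5.9 -54.8 103.5] F easel [ 3.6  0.9 -0.1] gap 10.0 t 12.1833
```

```bash
python3 -m jog '[0,0.2,-0.4,0,0,0,0,0.3,-0.8,0,0,0,0,0.3,-0.8,0,0,0]'
python3 - <<'E'
from h import *
me()
w=manip.camera('wrist')
cv2.imwrite('pics/b12.png',cv2.resize(w['img'][30:230,240:360,::-1],None,fx=3,fy=3,interpolation=cv2.INTER_CUBIC)); print(manip.read_state()['moment'])
E
```

```text
clock: 12.43
eef_pos: [514.1, -324.2, 147.5]
eef_rot: [-1.055, -0.0, -1.407]
wrist_force: [4.7, 1.5, 4.5]
finger_gap: 10.1
easel coords [  5.6 -54.9 103.5] F easel [6.5 0.7 1.4] gap 10.1 t 12.4333
[ 0.53970059 -1.78487862  0.19498806]
```

View pics/b12.png

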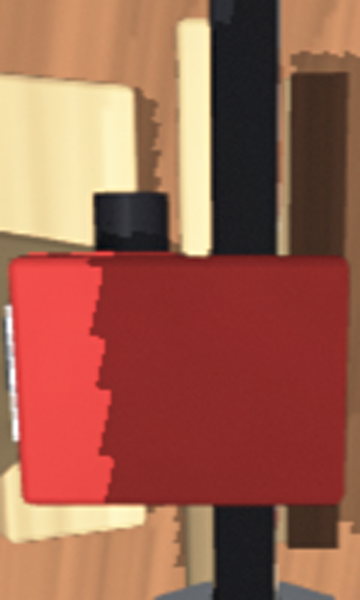

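```bash
python3 -m jog '[0,0,0,0,0,0,0,0,0,0,0,0,0,0,0,0,0,0,0,0,0,0,0,0]' 30
python3 - <<'E'
from h import *
import pickle
me()
s=manip.camera('scene');w=manip.camera('wrist');pickle.dump((s,w),open('e13.pkl','wb'))
cv2.imwrite('pics/s13z.png',cv2.resize(s['img'][120:220,150:270,::-1],None,fx=6,fy=6,interpolation=cv2.INTER_CUBIC))
save(w,'w13.png')
E
```

```text
clock: 12.82
eef_pos: [513.2, -324.2, 146.4]
eef_rot: [-1.057, 0.0, -1.407]
wrist_force: [0.2, 0.2, 1.0]
finger_gap: 29.5
easel coords [  4.2 -54.8 102.9] F easel [0.7 0.2 0.7] gap 29.5 t 12.8167
```

View pics/s13z.png

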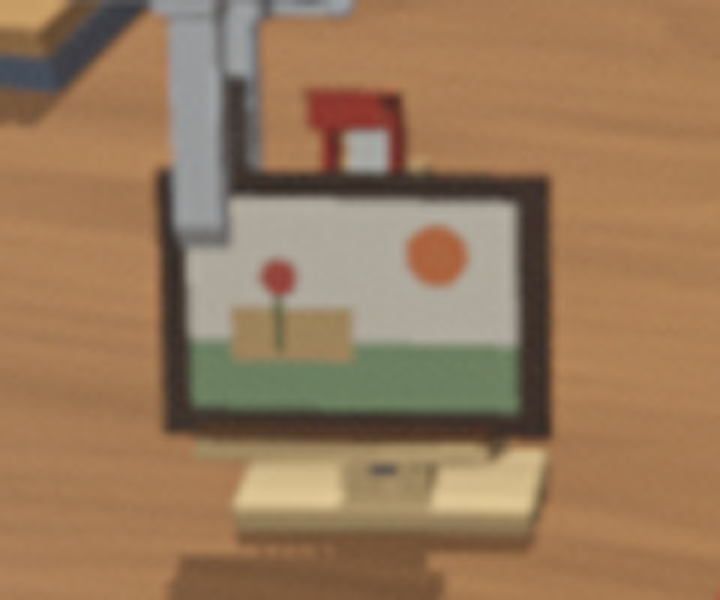

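View pics/w13.png

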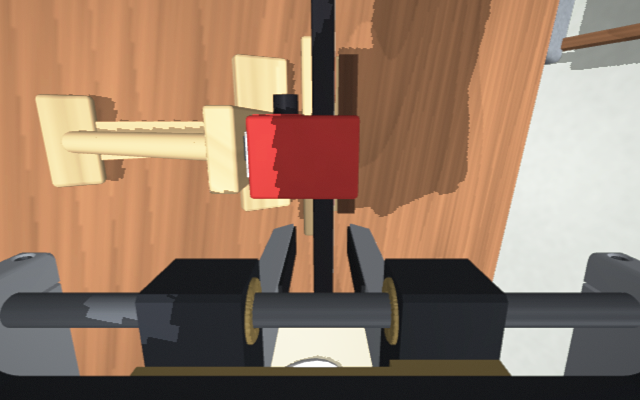

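```bash
python3 -m jog '[0,-3,0.8,0,0,0,0,-10,0.8,0,0,0,0,-25,0.8,0,0,0,0,-50,0.8,0.3,0,0,0,-75,0.8,0.6,0,0,0,-95,0.8,0.6,0,0,0,-100,0.8,0.6,0,0,0,-100,0.8,0.6,0,0]'
python3 - <<'E'
from h import *
import pickle
me()
s=manip.camera('scene');w=manip.camera('wrist');t=manip.camera('top');pickle.dump((s,w,t),open('e14.pkl','wb'))
a=cv2.resize(s['img'][120:220,160:260,::-1],None,fx=4,fy=4,interpolation=cv2.INTER_CUBIC);b=cv2.resize(t['img'][200:300,400:500,::-1],None,fx=4,fy=4,interpolation=cv2.INTER_CUBIC)
cv2.imwrite('pics/st14.png',np.hstack([a,b])); save(w,'w14.png')
goto(E(-2,0,146.5-2.5+22+12),tool(FE))
E
```

```text
clock: 13.58
eef_pos: [465.4, -332.7, 235.8]
eef_rot: [-1.044, -0.002, -1.408]
wrist_force: [-0.2, -0.7, -0.6]
finger_gap: 30.0
easel coords [  6.9 -55.4 204.6] F easel [-0.6 -0.6 -0.3] gap 30.0 t 13.5833
ROW [-54.5, 24.1, -8.0] [-0.03, -0.03, -0.07] rows 1.4
```

View pics/st14.png

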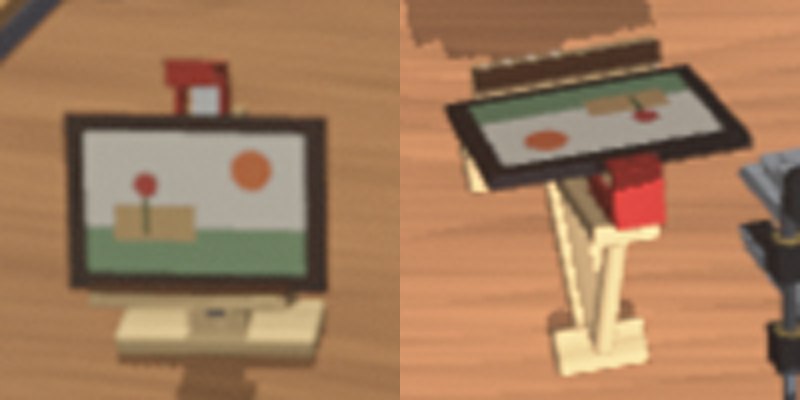

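View pics/w14.png

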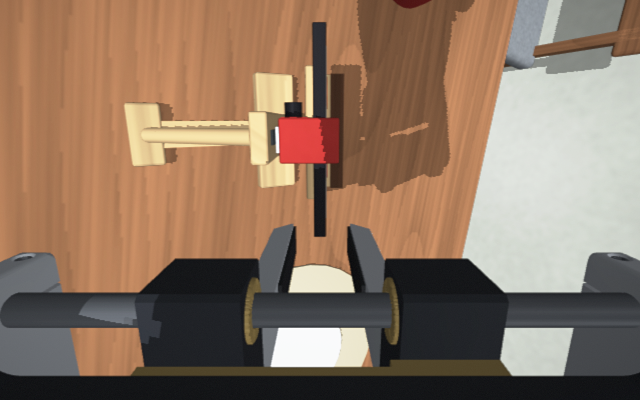

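Run:
```python
from h import *
import pickle
s,w,t=pickle.load(open('e14.pkl','rb'))
dz=2.8
for z,n in((110+dz,'pictop'),(6+dz,'mould'),(60+dz,'board'),(144+dz,'cap')):
  for y in ((-80,80) if n=='pictop' else (-15,15) if n=='cap' else (-60,60)):
    xs={'pictop':(0,10),'mould':(16,30),'board':(0,),'cap':(-22,18)}[n]
    print(n,y,[proj(w,E(x,y,z))[0].round(1).tolist() for x in xs])
a=cv2.resize(w['img'][10:130,240:360,::-1],None,fx=4.5,fy=4.5,interpolation=cv2.INTER_CUBIC)
b=cv2.resize(w['img'][130:250,240:360,::-1],None,fx=4.5,fy=4.5,interpolation=cv2.INTER_CUBIC)
cv2.imwrite('pics/w14z.png',np.hstack([a[:,190:],b[:,190:]]))
```

```text
pictop -80 [[313.6, 238.0], [325.8, 238.0]]
pictop 80 [[312.3, 22.4], [326.6, 22.4]]
mould -60 [[329.7, 188.0], [342.2, 188.0]]
mould 60 [[330.4, 73.8], [344.0, 73.8]]
board -60 [[314.5, 199.6]]
board 60 [[313.9, 65.0]]
cap -15 [[279.0, 164.2], [339.0, 164.2]]
cap 15 [[277.6, 117.8], [339.6, 117.8]]
```

View pics/w14z.png

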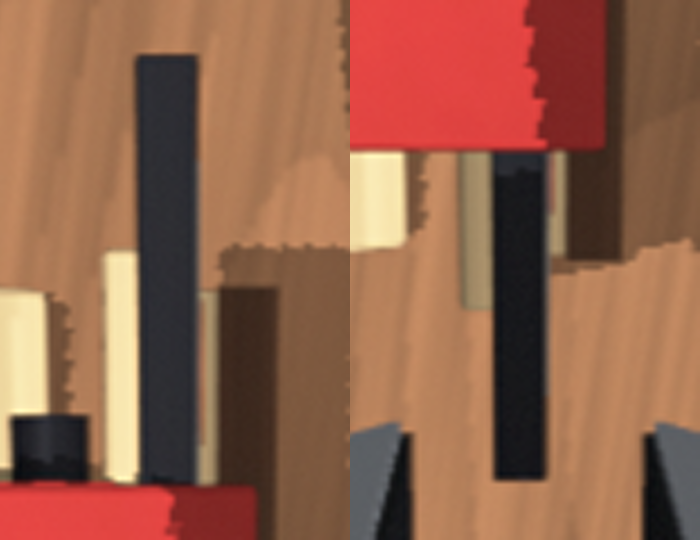

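```bash
python3 -m jog '[-30,0,14,0,0,0,-30,0,14,0,0,0,-30,0,14,0,0,0,-30,0,14,0,0,0]'
python3 - <<'E'
from h import *
import pickle
me()
w=manip.camera('wrist')
dz=2.8
for n,z,xs,ys in(('pictop',110,(0,10),(-80,80)),('picbot6',6,(10,),(-60,60)),('mould',6,(16,30),(-60,60)),('board',60,(0,),(-60,60)),('cap',144,(-22,18),(-15,15))):
  for y in ys: print(n,y,[proj(w,E(x,y,z+dz))[0].round(1).tolist() for x in xs])
cv2.imwrite('pics/w15z.png',cv2.resize(w['img'][30:170,250:350,::-1],None,fx=4.2,fy=4.2,interpolation=cv2.INTER_CUBIC))
cv2.imwrite('pics/w15y.png',cv2.resize(w['img'][150:290,250:350,::-1],None,fx=4.2,fy=4.2,interpolation=cv2.INTER_CUBIC))
E
```

```text
clock: 14.07
eef_pos: [472.8, -300.4, 240.4]
eef_rot: [-1.046, 0.001, -1.406]
wrist_force: [0.2, 0.3, -0.3]
finger_gap: 29.7
easel coords [ 20.2 -24.7 202.3] F easel [ 0.1  0.3 -0.4] gap 29.7 t 14.0667
pictop -80 [[297.4, 272.7], [309.4, 272.7]]
pictop 80 [[293.6, 68.6], [307.5, 68.6]]
picbot6 -60 [[312.3, 214.6]]
picbot6 60 [[311.6, 104.7]]
mould -60 [[317.6, 214.6], [329.9, 214.6]]
mould 60 [[317.3, 104.7], [330.7, 104.7]]
board -60 [[300.7, 230.3]]
board 60 [[298.7, 101.7]]
cap -15 [[260.3, 208.5], [318.6, 208.5]]
cap 15 [[258.3, 164.9], [318.5, 164.9]]
```

View pics/w15z.png

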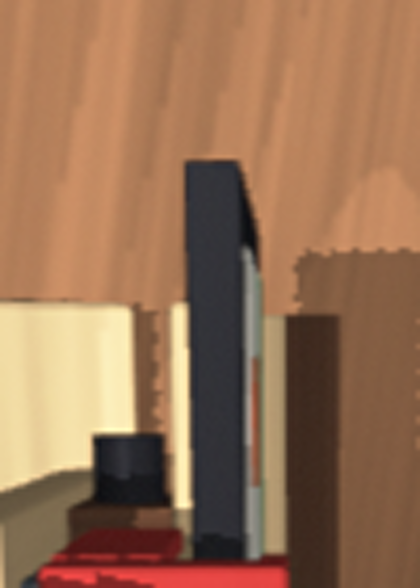

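View pics/w15y.png

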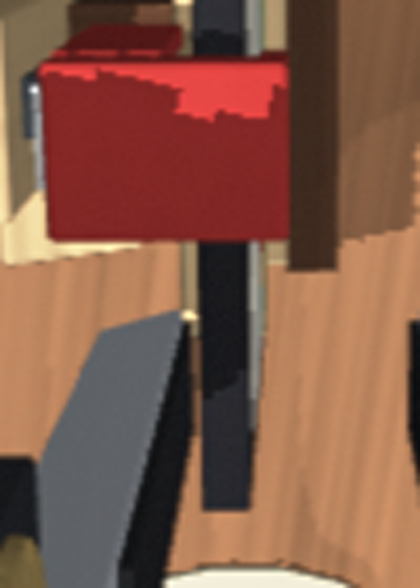

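```bash
python3 -c "from h import *;goto(E(-2,0,185),tool(FE))"
```

```text
ROW [-25.0, 17.4, -22.0] [-0.04, -0.01, -0.05] rows 0.9
```

```bash
python3 -m jog '[-12,0,-10,0,0,0,-25,0,-22,0,0,0,-25,6,-22,0,0,0,-25,12,-22,0,0,0,-25,17,-22,0,0,0,-25,17,-22,0,0,0]' 0 40
python3 - <<'E'
from h import *
me()
w=manip.camera('wrist');save(w,'w16.png')
E
```

```text
clock: 14.62
eef_pos: [458.7, -277.8, 214.3]
eef_rot: [-1.047, 0.001, -1.407]
wrist_force: [0.1, -0.6, -0.3]
finger_gap: 0.4
easel coords [ -1.8  -0.2 184.8] F easel [-0.2 -0.6 -0.3] gap 0.4 t 14.6167
```

View pics/w16.png

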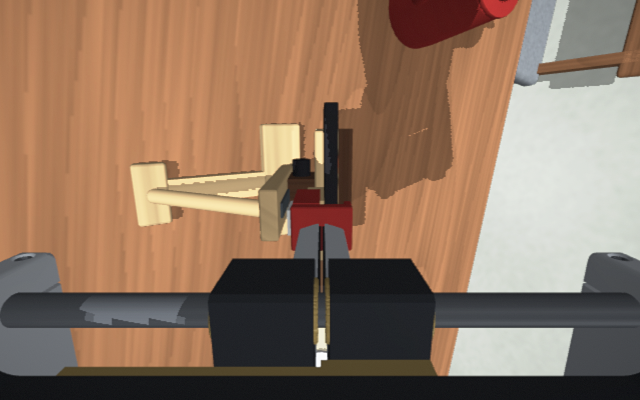

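```bash
python3 -m jog '[0,4,0,0,0,0,0,9,0,0,0,0,0,13,0,0,0,0,0,15,0,0,0,0,0,17,0,0,0,0]'
python3 -c "from h import *;me()"
python3 -m jog '[0,1,0,0,0,0,0,2,0,0,0,0,0,3,0,0,0,0]'
python3 -c "from h import *;me()"
```

```text
clock: 15.08
eef_pos: [466.7, -276.1, 200.4]
eef_rot: [-1.046, 0.0, -1.407]
wrist_force: [-0.1, 0.2, 0.3]
finger_gap: 0.9
easel coords [ -1.6   0.2 168.7] F easel [0.1 0.2 0.3] gap 0.9 t 15.0833
clock: 15.33
eef_pos: [468.1, -276.0, 198.2]
eef_rot: [-1.046, -0.0, -1.407]
wrist_force: [-0.6, 0.3, 1.1]
finger_gap: 0.4
easel coords [-1.500e+00  1.000e-01  1.661e+02] F easel [0.  0.4 1.2] gap 0.4 t 15.3333
```

```bash
python3 -m jog '[0,1,0,0,0,0,0,2,0,0,0,0,0,3,0,0,0,0,0,4,0,0,0,0,0,5,0,0,0,0]'
python3 -c "from h import *;me()"
python3 -m jog '[0,0.8,0,0,0,0,0,1.6,0,0,0,0,0,2.4,0,0,0,0,0,3,0,0,0,0]'
python3 -c "from h import *;me()"
```

```text
clock: 15.75
eef_pos: [470.6, -275.6, 193.8]
eef_rot: [-1.046, -0.0, -1.407]
wrist_force: [0.0, 1.1, 0.6]
finger_gap: 0.3
easel coords [-1.50e+00  1.00e-01  1.61e+02] F easel [0.5 1.1 0.4] gap 0.3 t 15.75
clock: 16.08
eef_pos: [472.1, -275.3, 191.2]
eef_rot: [-1.046, -0.0, -1.407]
wrist_force: [-0.9, 0.5, 0.9]
finger_gap: 0.6
easel coords [-1.50e+00  1.00e-01  1.58e+02] F easel [-0.3  0.6  1.2] gap 0.6 t 16.0833
```

Run:
```python
from h import *
s=manip.camera('scene')
w=manip.camera('wrist');save(w,'w17.png')
cv2.imwrite('pics/s17z.png',cv2.resize(s['img'][120:220,150:270,::-1],None,fx=6,fy=6,interpolation=cv2.INTER_CUBIC))
```

```text
(no output)
```

View pics/s17z.png

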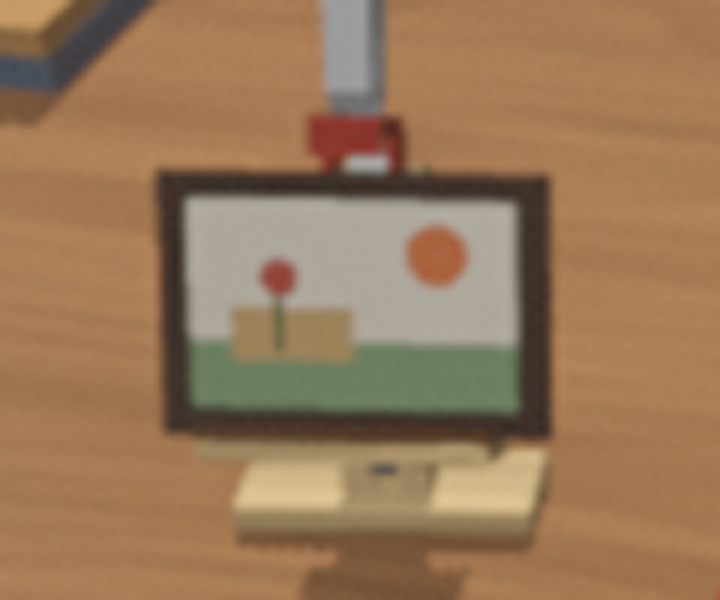

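View pics/w17.png

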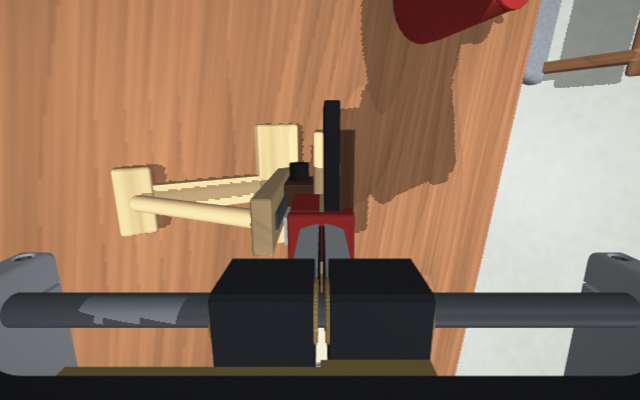

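```bash
python3 -m jog '[0,0.8,0,0,0,0,0,1.6,0,0,0,0,0,2.4,0,0,0,0,0,3,0,0,0,0]'
python3 -c "from h import *;me()"
python3 -m jog '[0,0.8,0,0,0,0,0,1.6,0,0,0,0,0,2.0,0,0,0,0]'
python3 -c "from h import *;me()"
```

```text
clock: 16.52
eef_pos: [473.6, -275.1, 188.6]
eef_rot: [-1.046, -0.0, -1.407]
wrist_force: [-1.0, 0.2, 0.6]
finger_gap: 0.8
easel coords [-1.50e+00  1.00e-01  1.55e+02] F easel [-0.5  0.3  1. ] gap 0.8 t 16.5167
clock: 16.77
eef_pos: [474.6, -274.9, 186.9]
eef_rot: [-1.046, -0.0, -1.407]
wrist_force: [0.1, 1.7, -0.1]
finger_gap: 0.8
easel coords [-1.50e+00  1.00e-01  1.53e+02] F easel [ 0.3  1.6 -0.2] gap 0.8 t 16.7667
```

Run:
```python
from h import *
s=manip.camera('scene')
w=manip.camera('wrist')
a=cv2.resize(s['img'][125:165,185:235,::-1],None,fx=8,fy=8,interpolation=cv2.INTER_CUBIC)
b=cv2.resize(w['img'][180:270,260:370,::-1],None,fx=3.5,fy=3.5,interpolation=cv2.INTER_CUBIC)
c=np.zeros((320,800,3),np.uint8); c[:,:400]=a; c[:315,400:785]=b
cv2.imwrite('pics/c18.png',c)
```

```text
(no output)
```

View pics/c18.png

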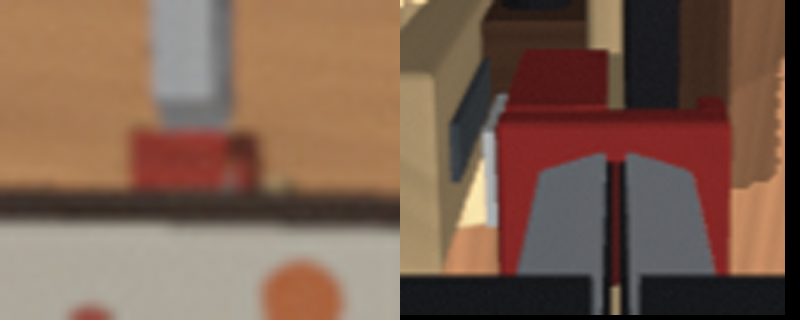

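```bash
python3 -m jog '[0,0.8,0,0,0,0,0,1.6,0,0,0,0,0,2.0,0,0,0,0]'
python3 -c "from h import *;me()"
python3 -m jog '[0,0.8,0,0,0,0,0,1.6,0,0,0,0,0,2.0,0,0,0,0]'
python3 -c "from h import *;me()"
```

```text
clock: 17.12
eef_pos: [475.6, -274.7, 185.1]
eef_rot: [-1.046, 0.0, -1.407]
wrist_force: [-0.8, -0.1, -0.1]
finger_gap: 0.4
easel coords [-1.50e+00  1.00e-01  1.51e+02] F easel [-0.8  0.1  0.4] gap 0.4 t 17.1167
clock: 17.37
eef_pos: [476.5, -274.5, 183.4]
eef_rot: [-1.046, 0.0, -1.407]
wrist_force: [-1.2, -0.5, 1.0]
finger_gap: 0.2
easel coords [ -1.6   0.2 149. ] F easel [-0.6 -0.3  1.5] gap 0.2 t 17.3667
```

Run:
```python
from h import *
s=manip.camera('scene')
w=manip.camera('wrist')
a=cv2.resize(s['img'][125:165,185:235,::-1],None,fx=8,fy=8,interpolation=cv2.INTER_CUBIC)
b=cv2.resize(w['img'][180:270,260:370,::-1],None,fx=3.5,fy=3.5,interpolation=cv2.INTER_CUBIC)
c=np.zeros((320,800,3),np.uint8); c[:,:400]=a; c[:315,400:785]=b
cv2.imwrite('pics/c19.png',c)
cv2.imwrite('pics/s19z.png',cv2.resize(s['img'][120:220,150:270,::-1],None,fx=6,fy=6,interpolation=cv2.INTER_CUBIC))
```

```text
(no output)
```

View pics/c19.png

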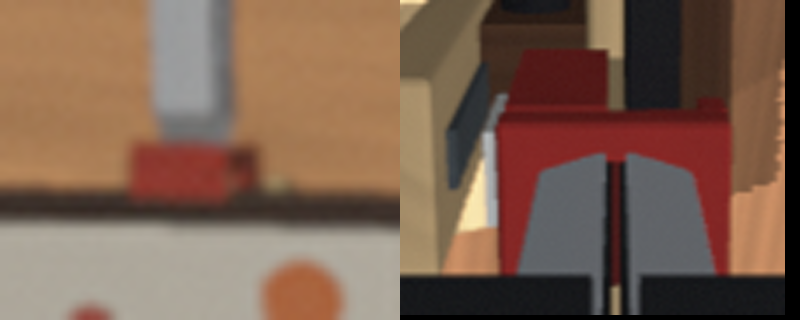

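View pics/s19z.png

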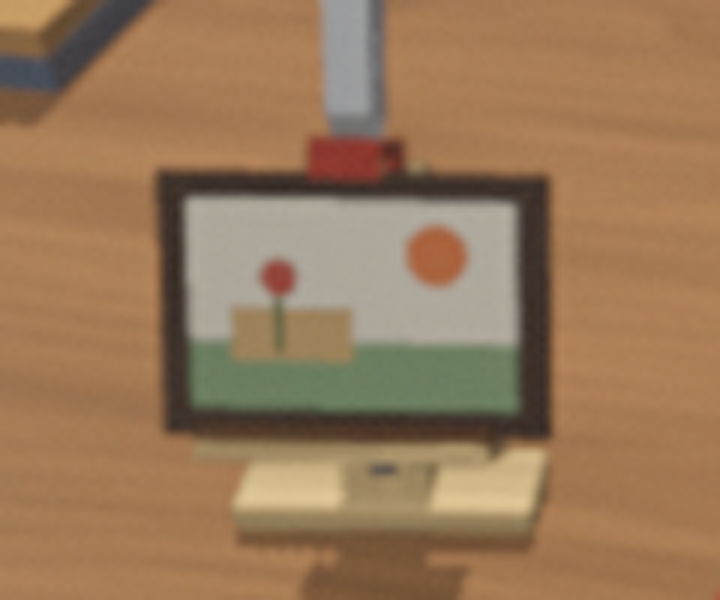

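```bash
python3 -m jog '[0,0.8,0,0,0,0,0,1.5,0,0,0,0,0,1.5,0,0,0,0]'
python3 -c "from h import *;me()"
python3 -m jog '[0,0.8,0,0,0,0,0,1.5,0,0,0,0,0,1.5,0,0,0,0]'
python3 -c "from h import *;me()"
```

```text
clock: 17.72
eef_pos: [477.3, -274.5, 182.1]
eef_rot: [-1.046, -0.0, -1.407]
wrist_force: [0.0, 0.2, -0.6]
finger_gap: 0.6
easel coords [-1.600e+00  1.000e-01  1.475e+02] F easel [-0.2  0.2 -0.5] gap 0.6 t 17.7167
clock: 17.97
eef_pos: [478.0, -274.3, 180.8]
eef_rot: [-1.046, 0.0, -1.407]
wrist_force: [-0.1, 0.2, -0.5]
finger_gap: 0.4
easel coords [-1.50e+00  1.00e-01  1.46e+02] F easel [-0.3  0.2 -0.4] gap 0.4 t 17.9667
```

```bash
python3 -m jog '[0,0.7,0,0,0,0,0,1.4,0,0,0,0,0,1.4,0,0,0,0]'
python3 - <<'E'
from h import *
me()
s=manip.camera('scene')
w=manip.camera('wrist')
a=cv2.resize(s['img'][125:165,185:235,::-1],None,fx=8,fy=8,interpolation=cv2.INTER_CUBIC)
b=cv2.resize(w['img'][180:270,260:370,::-1],None,fx=3.5,fy=3.5,interpolation=cv2.INTER_CUBIC)
c=np.zeros((320,800,3),np.uint8); c[:,:400]=a; c[:315,400:785]=b
cv2.imwrite('pics/c20.png',c)
E
```

```text
clock: 18.22
eef_pos: [478.4, -274.4, 180.5]
eef_rot: [-1.046, -0.001, -1.406]
wrist_force: [-13.4, 2.4, 13.0]
finger_gap: 0.2
easel coords [ -1.4   0.  145.5] F easel [-4.6  4.5 17.7] gap 0.2 t 18.2167
```

View pics/c20.png

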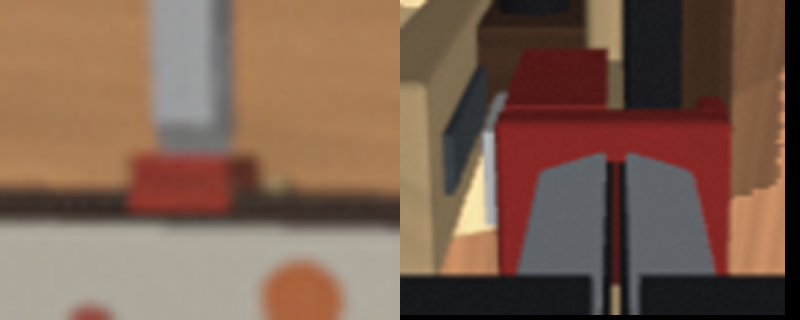

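```bash
python3 -m jog '[0,-2,0,0,0,0,0,-6,0,0,0,0,0,-16,0,0,0,0,0,-35,0,0,0,0,0,-65,0,0,0,0,20,-95,0,0,0,0,45,-110,0,0,0,0,60,-110,0,0,0,0,60,-110,0,0,0,0]'
python3 - <<'E'
from h import *
import pickle
me()
s=manip.camera('scene');w=manip.camera('wrist');t=manip.camera('top');pickle.dump((s,w,t),open('e21.pkl','wb'))
a=cv2.resize(s['img'][120:220,160:260,::-1],None,fx=4,fy=4,interpolation=cv2.INTER_CUBIC);b=cv2.resize(t['img'][200:300,400:500,::-1],None,fx=4,fy=4,interpolation=cv2.INTER_CUBIC)
cv2.imwrite('pics/st21.png',np.hstack([a,b])); save(w,'w21.png'); save(s,'s21.png')
dz=2.8
for n,z,xs,ys in(('pictop',110,(0,10),(-80,80)),('picbot6',6,(10,),(-60,60)),('mould',6,(16,30),(-60,60)),('board',60,(0,),(-60,60)),('cap25',121.5,(-22,18),(-15,15)),('cap19',127.5,(-22,18),(-15,15))):
  for y in ys: print(n,y,[proj(w,E(x,y,z+dz))[0].round(1).tolist() for x in xs])
E
```

```text
clock: 19.07
eef_pos: [433.6, -344.8, 276.1]
eef_rot: [-1.045, -0.002, -1.409]
wrist_force: [-0.3, 0.8, 0.1]
finger_gap: 0.5
easel coords [ -1.8 -62.1 256.2] F easel [-0.1  0.8  0.2] gap 0.5 t 19.0667
pictop -80 [[323.4, 213.5], [333.7, 213.5]]
pictop 80 [[323.5, 33.3], [335.3, 33.3]]
picbot6 -60 [[330.5, 175.3]]
picbot6 60 [[331.1, 75.0]]
mould -60 [[335.3, 175.3], [346.3, 175.3]]
mould 60 [[336.2, 74.9], [348.0, 74.9]]
board -60 [[323.0, 183.4]]
board 60 [[323.0, 67.7]]
cap25 -15 [[298.8, 146.9], [343.9, 146.8]]
cap25 15 [[298.2, 111.9], [344.4, 111.8]]
cap19 -15 [[298.4, 147.4], [344.3, 147.3]]
cap19 15 [[297.7, 111.7], [344.9, 111.6]]
```

View pics/st21.png

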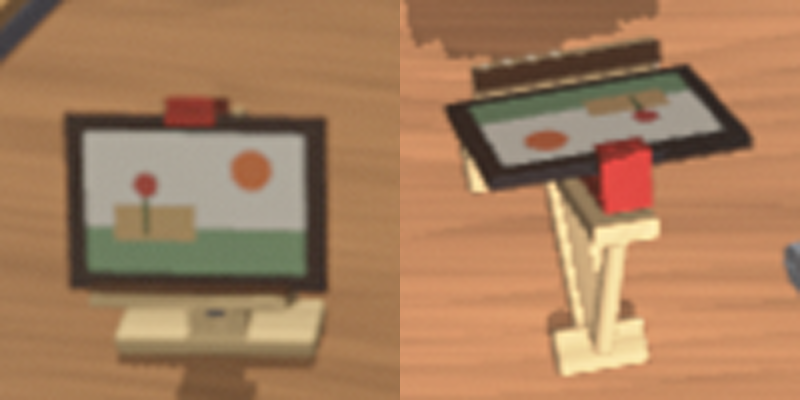

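View pics/w21.png

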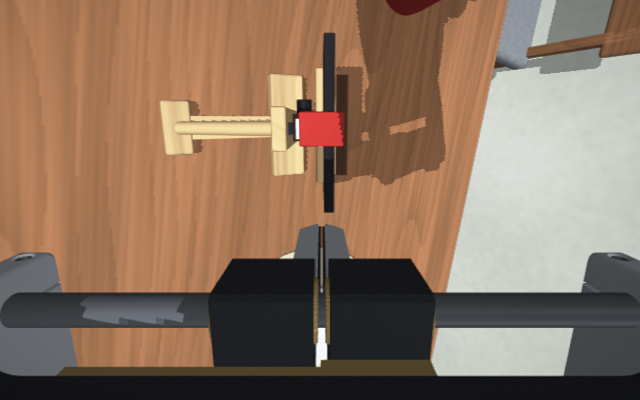

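View pics/s21.png

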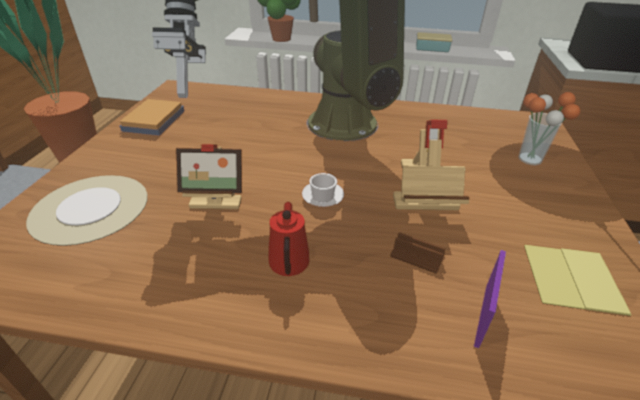

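```bash
python3 -m jog '[0,-10,0,0,0,0,0,-10,0,0,0,0,0,-10,0,0,0,0]'; python3 -c "
from h import *
me(); print(manip.sign_off())"
```

```text
clock: 19.47
eef_pos: [429.1, -342.9, 284.3]
eef_rot: [-1.045, -0.001, -1.406]
wrist_force: [0.8, 0.4, 0.3]
finger_gap: 0.6
easel coords [ -1.3 -59.5 265.3] F easel [ 0.9  0.2 -0.2] gap 0.6 t 19.4667
the job is handed in; nothing more can be done
None
```

The picture is standing on the smaller easel's ledge with the red clamp closed over its top edge. I handed the job in at about 19.5 s, with the gripper clear of everything.

**How it was done:** I gripped the picture near its top right corner, as you see its painted side from behind, and brought it in over the moulding and under the clamp's lip. I set it on the ledge, pressed its foot back against the board, and released it. Then I pushed the clamp down to a firm stop.

**Last checks:**
- **Position:** the picture is painted side out and right way up. The wrist camera shows it centred to about 0.5 mm and parallel to the moulding.
- **Flatness:** before clamping, the gap from the picture's foot to the moulding matched the 6 mm expected if it lies flat. I did not measure flatness again after clamping. An earlier estimate from picture columns disagreed by 1 to 2 mm, and I put that down to camera calibration.
- **Clamp:** the firm stop came at about 18 N, within 1 mm of the predicted end stop, and the lip now overlaps the picture's top edge. I never saw the 8 N ridge peak, because I only read the force between steps. "Clicked home" therefore rests on where the clamp ended up, the firm stop and the pictures.
- **Bystanders:** the coffee pot, cup and saucer look unmoved in the last view.

**One fault:** the set-down was less gentle than asked. The ledge was about 3 mm higher than estimated, and I pressed to about 36 N for a fraction of a second before backing off. That is over the carriage's 25 N rating. The ledge and clamp did not shift in the pictures, and the clamp's stop position agrees with the ledge height I found by touch.

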